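Prise open the battery cover of a smoke alarm

TASK

Only the blade of the flat pry tool sticks out of the lower tier: draw the tool out, lay it on the countertop and let go, then take it again by its handle. Work the blade under the edge of the smoke alarm's battery cover at the notch and lever the cover up with the tool alone (never with the gripper) until it stands upright, then lay the tool flat on the countertop and let go. Leave the other things where they are.

Things in the scene. Friction and masses are not known exactly. Their poses are not given: they have to be found in the camera images.
- tool_mid (a point): flat pry tool, 200 mm long, about 90 g. This point: middle of its length and thickness; x runs along it to the blade's tip, y across, z normal to the blade. Black handle (26 wide, 22 thick) from x -100 to +5 mm; steel blade (20 wide, 3 thick, at mid thickness) from +5 to +100. Starts lying in the lower tier with about 90 mm of blade sticking out; lying on the countertop this point is 11 mm up
- tool_tip (a point): middle of the pry blade's tip edge (the last 10 mm of blade is 16 mm wide), at half thickness
- tiers: fixed stacking pair of open-fronted plastic trays, grey below, red above, 240 mm deep, 190 wide, 150 high. Origin under its centre on the countertop; the open front looks along -x of its frame, 120 mm from the origin. Lower tray: floor top 24 mm up, no front lip, side walls 180 mm apart; underside of the upper tray 95 mm up, its front right above the lower one's
- alarm: white smoke alarm fixed to the countertop face down: round base 170 mm across, 30 high, with a square battery housing on its back, top 51.5 mm up. Origin under its centre on the countertop; x points from the pry notch (at -x) to the cover's hinge (x = +48 mm, 45.5 mm up). Cheeks as high as the housing flank the notch from x -70 mm to the cover's free edge at -47 mm
- notch (a point): front edge of the notch floor, centred, at alarm x -78 mm, axes as the alarm. Notch 44 mm wide, open in front and above; level floor 40 mm above the countertop, 48 mm long in x, its last 17 mm under the cover; there a rib stops the blade. Gap from floor to closed cover 5.5 mm, up to 2 mm more if the cover starts ajar
- cover (a joint): angle of the white battery cover (95 mm long, 84 wide, 6 thick, flush in the housing, no handle), rad: 0 closed, 1.57 upright, stop at 1.9. It swings up about a level hinge along the alarm's y. The hinge is stiff (about 0.18 N m, some 2 N at the free edge): the cover stays at any angle
- cover_edge (a point): middle of the lower side of the cover's free edge (the edge over the notch)
- tumbler: bystander: smoke-glass tumbler with AAA cells, 78 mm wide, 100 mm high; origin under its centre
- bulb: bystander: mushroom-shaped white LED bulb standing on its cap, 88 mm wide, 112 mm high; origin under its centre
- coaster: bystander: round dark silicone coaster, 100 mm wide, 7 mm thick; origin under its centre
- shell: bystander: round white smoke detector shell, 110 mm wide, 36 mm high, without notch or cover; origin under its centre
- torch: bystander: dark metal torch 145 mm long lying on a rubber foot, 48 mm high; origin under its middle
- cellbox: bystander: cardboard box 90 x 60 x 50 mm; origin under its centre
Mind the look-alikes: they are no part of the job. What is shaped like the alarm but orange or purple is not meant.

How it is judged (in metres and radians):
On the way, in this order (a step that is already met when the one before it is completed fails the run):
1. the tool lies on the countertop, out of the tier and let go, the cover still closed (height (world z) of tool_mid below 0.022 m and contact force between the fingers and tool below 0.1 N and linear speed of tool below 0.03 m/s and value of joint cover below 0.1 rad), for 0.2 s.
2. the tool, held by its handle, prises the cover up (value of joint cover above 0.15 rad and contact force between tool and cover above 0.2 N and x of the grasp point in the frame of tool_mid below 0.01 m and contact force between the fingers and tool above 1 N), for 0.1 s.
At the end, for the whole second after the job is handed in: the battery cover stands open at 1.3 rad or more and is at rest, and the pry tool lies flat (within 0.12 rad) and still on the countertop, its middle less than 22 mm up, let go (value of joint cover above 1.3 rad and height (world z) of tool_mid below 0.022 m and angle between tool_mid's own x axis and vertical between 1.45 and 1.69 rad and linear speed of tool below 0.02 m/s and contact force between the fingers and tool below 0.1 N and velocity of joint cover between -0.05 and 0.05 rad/s); the robot touches nothing.
It fails at once if the gripper or arm touches the cover (contact force between any of the fingers, the arm and cover above 1 N).
It fails at once if a bystander is moved more than 30 mm (distance of any of tumbler, bulb, coaster, shell, torch, cellbox from where it was at the start of the episode above 0.03 m).
It also fails if it takes over 67 s, if anything falls off the work surface, if the arm or the gripper's body presses on something with over 40 N, if the wrist force passes 120 N, or if a joint passes its speed limit or range.

ROBOT

A 6-joint arm with a two-finger parallel gripper is mounted at the origin on the work surface. World frame = base frame: x ahead of the robot, y to its left, z up, the work surface at z = 0. Lengths are in mm, angles in rad, forces in N, time in s.
With the tool pointing down it reaches from about 275 to 850 mm from the base axis. Payload 5.2 kg.
Tool frame: the origin (TCP) lies midway between the tips of the shut fingers; the grasp point (between the pads) lies 19 mm behind it (pinch_z is the z of the grasp point in the tool frame, in mm); z points along the fingers, x is the direction in which the jaws open and shut, and the axes are right-handed (so a half turn about z gives the same grasp; the last joint's range is limited). The gripper opens to 85 mm and grips with 20 to 120 N. Pads are 22 mm wide; open, the fingers measure 114 mm over their backs; the gripper's body (76 mm by 85 mm) begins 54 mm behind the grasp point. The pads swing forward as they close: fully open they stand 13 mm farther back than shut.
Start: joints at [0.996, 0.259, 1.535, -0, 1.348, -0.203], TCP at [199.79, 512.434, 231.31] pointing down, gripper open.
Joint ranges: [-3.14, 3.14], [-0.91, 2.08], [0.19, 2.58], [-1.22, 4.36], [0.22, 2.71], [-3.12, 3.12]. Speed limits (rad/s): [2.57, 2.57, 3.14, 3.14, 3.14, 3.14].

INTERFACE

Orientations are given as a unit quaternion [w, x, y, z].
In Python, from workcell import get_state, capture, camera_params, finish_job, recognise, landmark_of, pinch_z gives the robot as it stands. The module is installed in compiled form; this text tells all that it offers.
- The arm moves only by the tool servo_tool, never from a script. Its argument "motion" is a list that holds one entry, the list of rows, each a list of 6 numbers: the shift along the tool's x, y, z in mm, then the turn, a rotation vector about the tool's x, y, z in rad. A call has 1 to 20 rows; each row shifts and turns the pose as measured when the row begins, along the tool's axes as they then stand; what a row does not reach is not made up. A row lasts 1/10 s, in which the tool goes at most 50 mm and 8.59 degrees, less where a joint would pass 70% of its speed; a pose out of reach is approached as far as the arm can. A call is refused whole if a number of a shift passes 50 or a number of a turn 0.15, either way. A call with a gripper value outside its range is refused whole. "gripper" is the finger opening in mm, from 0 to 85.4, set as the call begins (left out, the last holds). The fingers move at their own pace and stop on an object; the grip force is fixed at half the most. Time passes only in rows, so rows that do not move let the fingers close. It gives the time, the measured TCP pose, the force and the opening at its end, in the units of the state.
- get_state(): the state, without advancing time (a new reading comes with each control period).
- capture(name): name is "scene" or "top" or "wrist"; returns the picture (420x560x3 uint8, blue, green, red); there is no depth.
- camera_params(name): a dict with "camera_matrix" (3x3 intrinsics, pixels), "R" (3x3) and "t" (3): a world point X has camera coordinates R X + t. Camera axes: x right, y down, z forward; pixel columns grow to the right and rows downward; lengths in mm; the calibration is good to about 2 mm. A picture is of the moment at which its call begins: read the wrist's pose just before it. camera_params takes no time and is no camera call; for the wrist camera it gives the pose at the moment of the call.
- finish_job(): hands the job in, once; it reports no verdict.
Trained networks look in the newest picture that a camera, given by its name, has taken for a name from the list of things; names that differ only in an ending like _2 or _b are one class to them, and where a whole thing is asked for, a point or a joint stands for the part that bears it (a point fixed in the world has none). Each returns a list of dicts, best first, with "conf" (0 to 1); they miss things now and then, are a little off and sometimes report something else, mostly with a low value. They report only what shows in the picture. A call takes as long as a camera call. They do not tell look-alikes from the thing itself.
- recognise(camera, query): "rect" ([left, top, right, bottom] in pixels, round what is visible of it).
- landmark_of(camera, query): "at" ([column, row] in pixels: a listed point, or the origin of a listed thing).
The state is a dict: "time_s": time; "qpos": joint angles; "joint_vel": joint speeds; "effort": joint torques, N m; "tool_pos": TCP position; "orientation": TCP orientation; "contact_force": force on the tool from outside, world axes, zero at the start; "moment": the same for the moment, N m; "finger_gap": finger opening in mm.
Only numpy, scipy, OpenCV 4.12 (cv2) and the standard library are available. Lean on these libraries where they do the work, as an engineer would, in place of code of your own. Each camera call takes 0.05 s, during which the arm holds its last target.

## Working session

There is one attempt and no reset: what is moved stays moved. The work goes in short steps, Python scripts to look and compute and a tool call to move; the robot and the scene stay as the last step left them, time stands still between calls to the robot, and variables do not carry over. Pictures are saved under pics/ and viewed, and the job is handed in when it is done.

Besides the shell and the picture viewer there is one more tool, called after ">>>" as name([rows], argument=value, ...), one row to a line, values as JSON. servo_tool: Moves the arm, as the interface text tells. Its arguments: {"type":"object","properties":{"motion":{"type":"array","items":{"type":"array","items":{"type":"array","items":{"type":"number"}}}},"gripper":{"type":"number"}},"required":["motion"]}

```bash
mkdir -p pics; ls; cat > a.py <<'E'
from workcell import *
import cv2,json
print(get_state())
print(pinch_z if not callable(pinch_z) else pinch_z())
for n in ["scene","top"]:
    im=capture(n); cv2.imwrite(f"pics/{n}0.png",im)
    p=camera_params(n); print(n,p)
    for q in ["tool_mid","tool_tip","tiers","alarm","notch","cover_edge","tumbler","bulb","coaster","shell","torch","cellbox"]:
        try: print(q,[(round(d["conf"],2),[round(v) for v in d["at"]]) for d in landmark_of(n,q)][:4])
        except Exception as e: print(q,e)
E
python3 a.py
```

```text
pics
{'time_s': 0.0, 'qpos': array([ 9.96202296e-01,  2.59361346e-01,  1.53610925e+00, -4.80938306e-05,
        1.34803005e+00, -2.02775060e-01]), 'joint_vel': array([-2.94914085e-05, -8.60786309e-04,  1.62139309e-04, -4.83998059e-04,
       -1.90991387e-03, -1.27045966e-03]), 'effort': array([ 2.30663209e-03, -4.46015704e+01, -2.90583569e+01,  1.14092647e-04,
        1.15437858e-02, -3.07566017e-05]), 'tool_pos': array([199.49485334, 511.9503282 , 230.45434661]), 'orientation': array([ 3.90240210e-04,  8.25620835e-01,  5.64224535e-01, -8.70844218e-04]), 'contact_force': array([ 0.47469144, -0.93275084, -0.18072579]), 'moment': array([ 0.05927772, -0.03442797,  0.00812186]), 'finger_gap': 85.26504669665093}
-18.700000000000003
scene {'camera_matrix': array([[479.8409698 ,   0.        , 274.55215968],
       [  0.        , 479.8409698 , 205.75419655],
       [  0.        ,   0.        ,   1.        ]]), 'R': array([[ 0.66924616,  0.74288009, -0.01545149],
       [ 0.52355112, -0.48620909, -0.69963915],
       [-0.52726065,  0.46014118, -0.71432927]]), 't': array([-374.36453756, -230.8
[... 750 characters left out ...]
86],
       [-0.98178848,  0.02253829, -0.18863563],
       [ 0.18889372,  0.00991203, -0.98194751]]), 't': array([  14.75601274,  560.06083452, 1421.72336005])}
tool_mid [(0.62, [212, 198])]
tool_tip [(0.62, [240, 201])]
tiers [(0.68, [209, 200]), (0.58, [179, 206])]
alarm [(0.95, [357, 266]), (0.82, [329, 172]), (0.66, [226, 276]), (0.34, [208, 202])]
notch [(0.88, [358, 292]), (0.78, [222, 298]), (0.75, [325, 192])]
cover_edge [(0.93, [228, 288]), (0.71, [363, 283]), (0.7, [329, 181])]
tumbler [(0.71, [264, 174])]
bulb [(0.78, [270, 144]), (0.64, [209, 197])]
coaster [(0.57, [268, 180])]
shell [(0.78, [391, 212])]
torch [(0.73, [170, 268]), (0.62, [393, 217])]
cellbox [(0.67, [394, 161])]
```

View pics/scene0.png

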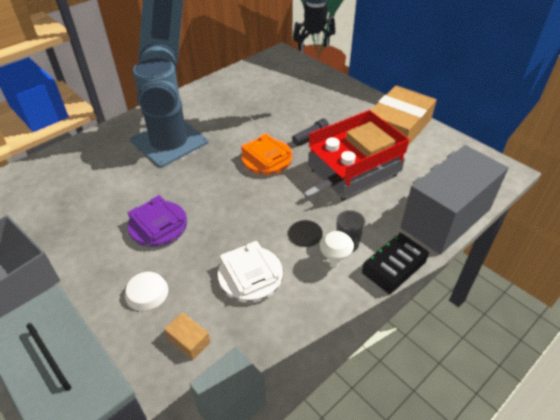

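View pics/top0.png

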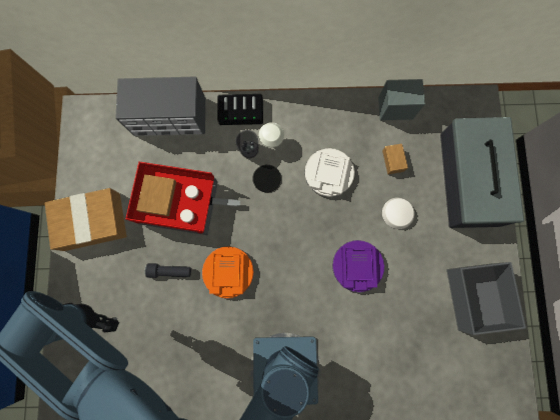

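Three alarm shapes: orange (top 228,272), purple (358,266) and white (329,172). The white one fits, since the other colours are excluded. The shell at (398,213) has no cover. The blade sticks out of the red/grey tiers at about (230,203). I'll enlarge the white alarm and the blade.

```bash
cat > h.py <<'E'
import numpy as np,cv2
from workcell import *
def ray(n,px,z,p=None):
    p=p or camera_params(n); K,R,t=p["camera_matrix"],p["R"],p["t"]
    d=R.T@np.linalg.solve(K,[px[0],px[1],1.]); c=-R.T@t
    return c+d*(z-c[2])/d[2]
def tri(obs):
    A=[];b=[]
    for n,px,*r in obs:
        p=r[0] if r else camera_params(n); K,R,t=p["camera_matrix"],p["R"],p["t"]
        d=R.T@np.linalg.solve(K,[px[0],px[1],1.]);d/=np.linalg.norm(d); c=-R.T@t
        M=np.eye(3)-np.outer(d,d); A.append(M);b.append(M@c)
    return np.linalg.lstsq(np.vstack(A),np.hstack(b),rcond=None)[0]
def proj(n,X,p=None):
    p=p or camera_params(n); v=p["camera_matrix"]@(p["R"]@np.asarray(X,float)+p["t"]); return v[:2]/v[2]
def crop(n,im,x0,y0,x1,y1,s,f):
    cv2.imwrite("pics/"+f,cv2.resize(im[y0:y1,x0:x1],None,fx=s,fy=s,interpolation=cv2.INTER_CUBIC))
E
python3 - <<'E'
from h import *
t=cv2.imread("pics/top0.png");s=cv2.imread("pics/scene0.png")
a=cv2.resize(t[130:260,120:360],(798,432),interpolation=3)
crop("top",t,125,135,365,235,3.3,"c1.png")
crop("s",s,205,150,365,310,3.7,"c2.png")
for n,q in [("tip",((240,201),(309,194)))]: print(n,tri([("top",q[0]),("scene",q[1])]))
print(ray("top",(329,172),51),ray("top",(325,192),40),ray("scene",(238,247),40),ray("scene",(249,276),0),ray("top",(329,181),46),ray("scene",(238,253),46))
E
```

```text
tip [553.95876413 141.78754732  36.01495946]
[ 642.60670049 -166.713681     51.        ] [ 575.60078487 -151.38396964   40.        ] [ 573.61116182 -146.44257547   40.        ] [ 644.69921046 -169.45551996    0.        ] [ 612.30196309 -165.93874597   46.        ] [ 593.96192686 -162.3605558    46.        ]
```

View pics/c1.png

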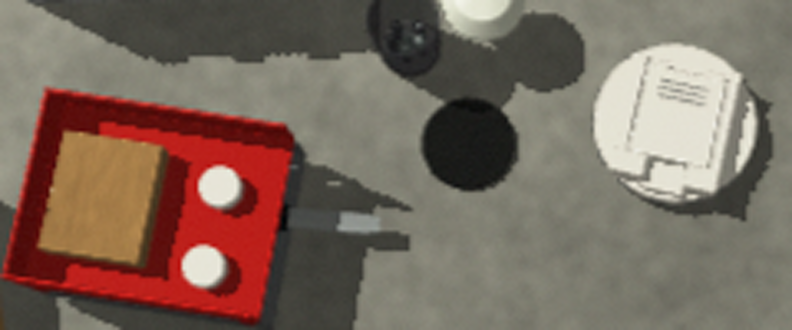

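View pics/c2.png

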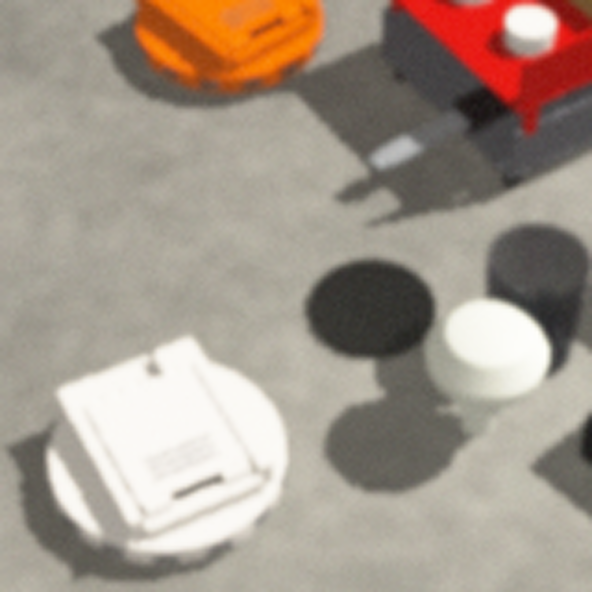

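The white alarm's notch faces the robot (top about 325,188). The blade is at top (211,200) to (240,202). Next I'll estimate the geometry and check the wrist view.

```bash
python3 - <<'E'
from h import *
for p in [(239.5,202.3),(211.4,200.2)]: print(ray("top",p,35))
for p in [(267,179)]: print("coaster",ray("top",p,7))
# tier front top corners z=150
print(ray("top",(213,173),150),ray("top",(205,232),150))
im=capture("wrist"); cv2.imwrite("pics/w0.png",im); print(camera_params("wrist"))
for q in ["tool_mid","tool_tip","tiers"]: print(q,landmark_of("wrist",q)[:2])
E
```

```text
[547.5078275  140.74398178  35.        ]
[556.98849331 236.86510202  35.        ]
coaster [633.45085566  46.81156187   7.        ]
[623.47415996 213.06752276 150.        ] [435.35921913 236.3480156  150.        ]
{'camera_matrix': array([[332.86194447,   0.        , 279.55715833],
       [  0.        , 332.86194447, 217.10918502],
       [  0.        ,   0.        ,   1.        ]]), 'R': array([[ 0.36348286,  0.93159935,  0.00169159],
       [ 0.88625479, -0.34634921,  0.30756246],
       [ 0.28711086, -0.1102945 , -0.95152639]]), 't': array([-550.94390692,  -39.15955575,  379.04792365])}
tool_mid []
tool_tip []
tiers []
```

View pics/w0.png

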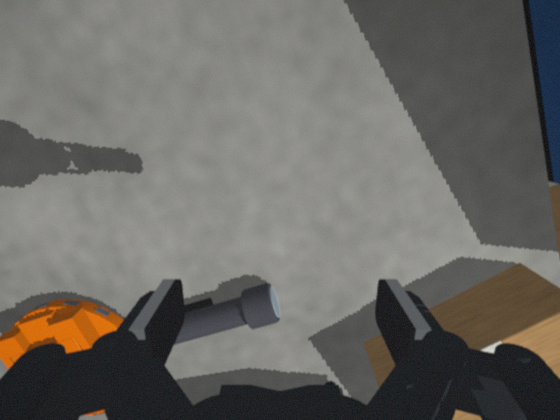

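>>> servo_tool([
  [[-16, 37, 0, 0, 0, 0], [-16, 37, 0, 0, 0, 0], [-16, 37, 0, 0, 0, 0], [-16, 37, 0, 0, 0, 0], [-16, 37, 0, 0, 0, 0], [-16, 37, 0, 0, 0, 0], [-16, 37, 0, 0, 0, 0], [-16, 37, 0, 0, 0, 0], [-16, 37, 0, 0, 0, 0], [-16, 37, 0, 0, 0, 0], [-16, 37, 0, 0, 0, 0], [-16, 37, 0, 0, 0, 0]],
])

```text
time_s: 2.7
tool_pos: [554.2, 164.9, 231.9]
orientation: [-0.001, 0.823, 0.569, 0.002]
contact_force: [0.5, 0.9, 0.0]
finger_gap: 85.1
```

>>> servo_tool([
  [[0, 0, 0, 0, 0, -0.148], [0, 0, 0, 0, 0, -0.148], [0, 0, 0, 0, 0, -0.148], [0, 0, 0, 0, 0, -0.148], [0, 0, 0, 0, 0, -0.148], [0, 0, 0, 0, 0, -0.148], [0, 0, 0, 0, 0, -0.148], [0, 0, 0, 0, 0, -0.148], [0, 0, 0, 0, 0, -0.148], [0, 0, 0, 0, 0, -0.148], [0, 0, 0, 0, 0, -0.148], [0, 0, 0, 0, 0, -0.148], [0, 0, 0, 0, 0, -0.1]],
])

```text
time_s: 4.0
tool_pos: [559.5, 157.7, 230.1]
orientation: [0.001, 0.014, 1.0, 0.001]
contact_force: [-0.7, -0.6, -1.1]
finger_gap: 85.5
```

```bash
cat >> h.py <<'E'
from scipy.spatial.transform import Rotation as Rn
def pose():
    s=get_state(); q=s["orientation"]; return np.array(s["tool_pos"]),Rn.from_quat([q[1],q[2],q[3],q[0]])
def R_of(yaw,pitch=0.):
    # fingers down, tool x at yaw(deg)
    a=np.radians(yaw); x=np.array([np.cos(a),np.sin(a),0]);z=np.array([0,0,-1.]);y=np.cross(z,x)
    return Rn.from_matrix(np.array([x,y,z]).T)*Rn.from_euler('x',pitch)
def goto(p,R):
    """shift in the current tool frame + rotvec in tool frame to reach target"""
    p0,R0=pose(); print("at",p0.round(1),"yaw",np.degrees(np.arctan2(*R0.as_matrix()[1::-1,0])).round(1),"need shift",R0.inv().apply(np.array(p)-p0).round(1),"rot",(R0.inv()*R).as_rotvec().round(3))
E
python3 - <<'E'
from h import *
s=get_state();print(s["time_s"],s["qpos"].round(2))
goto([550,166,120],R_of(174.4))
p=camera_params("wrist");im=capture("wrist"); cv2.imwrite("pics/w1.png",im)
for q in ["tool_mid","tool_tip"]: print(q,[(d["conf"],d["at"],ray("wrist",d["at"],35,p)) for d in landmark_of("wrist",q)[:2]])
E
```

```text
4.0 [ 0.08  0.31  1.46  0.    1.36 -3.03]
at [559.5 157.7 230.1] yaw 178.5 need shift [ 10.    7.7 110.1] rot [0.003 0.002 0.071]
tool_mid [(0.81, [284.2, 261.6], array([557.06389965, 241.93329984,  35.        ]))]
tool_tip [(0.96, [290.0, 171.2], array([548.82391969, 140.57805685,  35.        ]))]
```

View pics/w1.png

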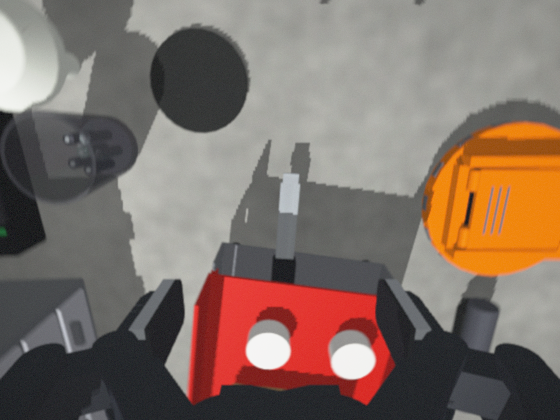

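The wrist picture shows the tip at (290,175) and the blade running down to the tier front at (284,262), with nothing else near it. Now the grasp.

>>> servo_tool([
  [[4, 5, 40, 0, 0, 0.035], [4, 5, 40, 0, 0, 0.03], [0, 0, 40, 0, 0, 0], [0, 0, 20, 0, 0, 0], [0, 0, 0, 0, 0, 0]],
])

```text
time_s: 4.65
tool_pos: [555.0, 169.1, 88.3]
orientation: [0.005, 0.06, 0.998, 0.002]
contact_force: [0.2, 0.2, 0.3]
finger_gap: 85.7
```

```bash
python3 - <<'E'
from h import *
goto([551.3,168.5,27],R_of(174.8))
p=camera_params("wrist");im=capture("wrist"); cv2.imwrite("pics/w2.png",im)
for q in ["tool_mid","tool_tip"]: print(q,[(d["conf"],d["at"],ray("wrist",d["at"],35,p)) for d in landmark_of("wrist",q)[:2]])
E
```

```text
at [555.  169.1  88.3] yaw 173.2 need shift [ 4.1 -1.3 61.3] rot [ 0.004  0.009 -0.028]
tool_mid [(0.8, [287.1, 338.4], array([559.07163779, 244.1933059 ,  35.        ]))]
tool_tip [(0.61, [286.8, 197.4], array([547.77657089, 142.48388478,  35.        ]))]
```

View pics/w2.png

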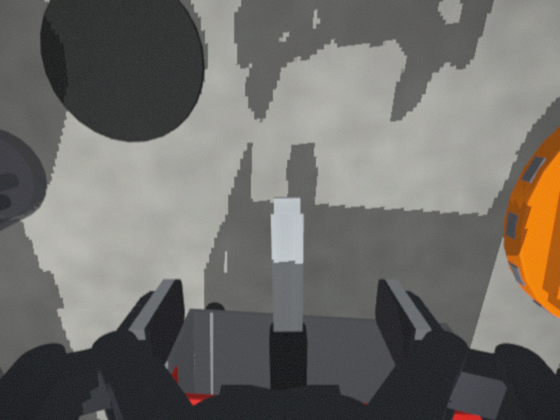

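The blade is centred at column 287 and runs straight between the pads. Descending.

>>> servo_tool([
  [[4, -1, 30, 0, 0, 0], [0, 0, 25, 0, 0, 0], [0, 0, 6, 0, 0, 0], [0, 0, 0, 0, 0, 0]],
])

```text
time_s: 5.2
tool_pos: [562.7, 169.7, 39.0]
orientation: [0.017, 0.06, 0.998, 0.004]
contact_force: [-0.1, -0.0, -0.8]
finger_gap: 85.4
```

```bash
python3 - <<'E'
from h import *
goto([551.3,168.5,27],R_of(173.5))
p=camera_params("wrist");im=capture("wrist"); cv2.imwrite("pics/w3.png",im)
for q in ["tool_mid","tool_tip"]: print(q,[(d["conf"],d["at"],ray("wrist",d["at"],35,p)) for d in landmark_of("wrist",q)[:2]])
E
```

```text
at [562.7 169.7  39. ] yaw 173.1 need shift [11.5 -2.7 11.6] rot [ 0.01   0.034 -0.007]
tool_mid [(0.71, [307.3, 391.3], array([555.94616175, 242.48936363,  35.        ]))]
tool_tip [(0.86, [303.3, 219.9], array([548.2206873 , 141.50261005,  35.        ]))]
```

View pics/w3.png

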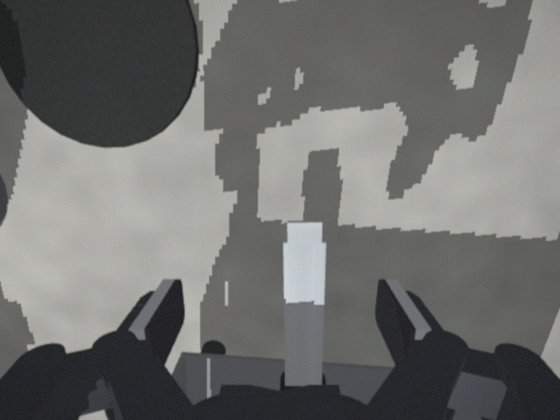

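>>> servo_tool([
  [[6, -2, 0, 0.01, 0.034, 0], [5, -1, 0, 0, 0, 0], [0, 0, 5, 0, 0, 0], [0, 0, 5, 0, 0, 0], [0, 0, 0, 0, 0, 0]],
])

```text
time_s: 5.85
tool_pos: [554.2, 168.6, 33.5]
orientation: [0.005, 0.06, 0.998, 0.001]
contact_force: [0.2, 1.0, -0.0]
finger_gap: 85.1
```

```bash
python3 - <<'E'
from h import *
goto([551.3,168.5,27],R_of(173.5))
p=camera_params("wrist");im=capture("wrist"); cv2.imwrite("pics/w4.png",im)
E
```

```text
at [554.2 168.6  33.5] yaw 173.1 need shift [ 3.  -0.5  6.4] rot [ 0.002  0.009 -0.007]
```

View pics/w4.png

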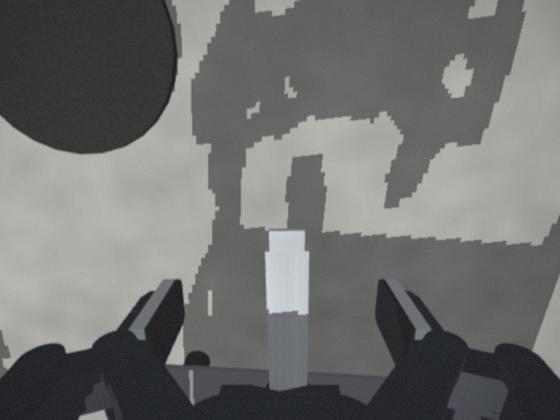

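>>> servo_tool([
  [[4, 0, 6, 0, 0.009, 0], [0, 0, 4, 0, 0, 0], [0, 0, 0, 0, 0, 0]],
])

```text
time_s: 6.2
tool_pos: [550.1, 169.1, 22.6]
orientation: [-0.0, 0.06, 0.998, 0.001]
contact_force: [0.3, -0.1, 0.5]
finger_gap: 85.5
```

>>> servo_tool([
  [[0, 0, 0, 0, 0, 0], [0, 0, 0, 0, 0, 0], [0, 0, 0, 0, 0, 0], [0, 0, 0, 0, 0, 0], [0, 0, 0, 0, 0, 0], [0, 0, 0, 0, 0, 0], [0, 0, 0, 0, 0, 0], [0, 0, 0, 0, 0, 0]],
], gripper=5)

```text
time_s: 7.0
tool_pos: [550.2, 169.2, 22.7]
orientation: [-0.0, 0.06, 0.998, 0.001]
contact_force: [-0.4, -0.2, -0.8]
finger_gap: 17.9
```

```bash
python3 - <<'E'
from h import *
goto([551.3,168.5,27],R_of(173.5)); print(get_state()["qpos"])
p=camera_params("wrist");im=capture("wrist"); cv2.imwrite("pics/w5.png",im)
E
```

```text
at [550.2 169.2  22.7] yaw 173.1 need shift [-1.2 -0.5 -4.3] rot [ 0.002 -0.    -0.007]
[ 1.03307692e-01  5.19262528e-01  1.71191083e+00  2.61211887e-03
  9.10215809e-01 -2.91962716e+00]
```

View pics/w5.png

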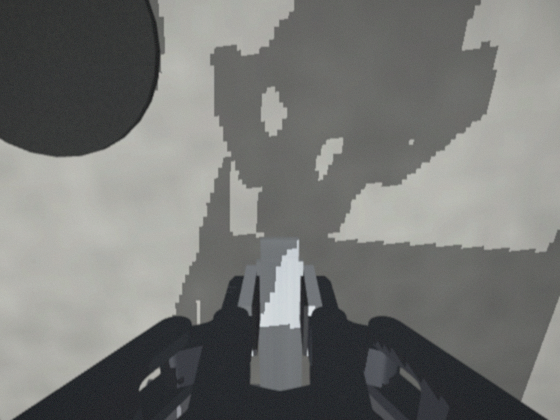

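>>> servo_tool([
  [[0, 0, -4, 0, 0, 0], [0, -8, 0, 0, 0, 0.01], [0, -10, 0, 0, 0, 0.01], [0, -10, 0, 0, 0, 0.01], [0, -10, 0, 0, 0, 0.01], [0, -10, 0, 0, 0, 0.01], [0, 0, 0, 0, 0, 0]],
])

```text
time_s: 7.75
tool_pos: [542.1, 116.5, 26.4]
orientation: [-0.001, 0.087, 0.996, 0.001]
contact_force: [-1.0, 0.2, -1.0]
finger_gap: 17.7
```

```bash
python3 - <<'E'
from h import *
goto([551.3,168.5,27],R_of(173.5)); print(get_state()["qpos"],get_state()["finger_gap"])
p=camera_params("wrist");im=capture("wrist"); cv2.imwrite("pics/w6.png",im)
E
```

```text
at [542.1 116.5  26.4] yaw 170.0 need shift [ 0.  52.8 -0.5] rot [ 0.001 -0.001 -0.062]
[ 9.62406730e-03  4.85481930e-01  1.76225990e+00  1.57134161e-03
  8.95024679e-01 -2.95773777e+00] 17.70387234379985
```

View pics/w6.png

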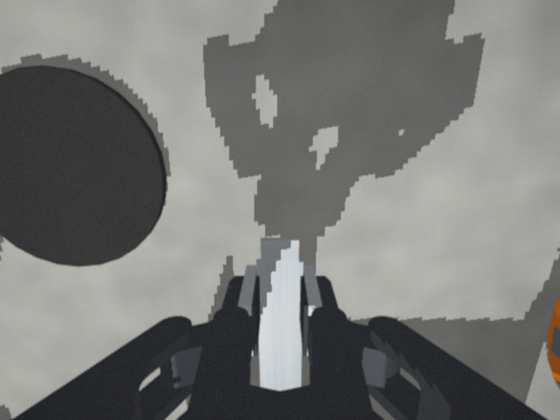

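The blade stays in the pads. Continuing the draw.

>>> servo_tool([
  [[0, -10, 0, 0, 0, 0.01], [0, -12, 0, 0, 0, 0.01], [0, -12, 0, 0, 0, 0.01], [0, -12, 0, 0, 0, 0.01], [0, -12, 0, 0, 0, 0.01], [0, -12, 0, 0, 0, 0.01], [0, -12, 0, 0, 0, 0.01], [5, -12, 0, 0, 0, 0.02], [5, 0, 0, 0, 0, 0.02], [0, 0, 0, 0, 0, 0]],
])

```text
time_s: 8.8
tool_pos: [509.8, 19.1, 26.3]
orientation: [-0.001, 0.148, 0.989, 0.001]
contact_force: [-0.1, 0.6, -0.4]
finger_gap: 17.3
```

```bash
python3 - <<'E'
from h import *
goto([551.3,168.5,27],R_of(173.5)); print(get_state()["qpos"],get_state()["finger_gap"])
im=capture("top");crop("",im,180,130,380,280,4,"t7.png")
im=capture("scene");crop("",im,200,120,400,270,4,"s7.png")
E
```

```text
at [509.8  19.1  26.3] yaw 163.0 need shift [  3.9 155.   -0.5] rot [ 0.001 -0.001 -0.183]
[-1.82406111e-01  4.24736427e-01  1.87329534e+00  1.74581315e-03
  8.44957082e-01 -3.02891180e+00] 17.267520113529987
```

View pics/t7.png

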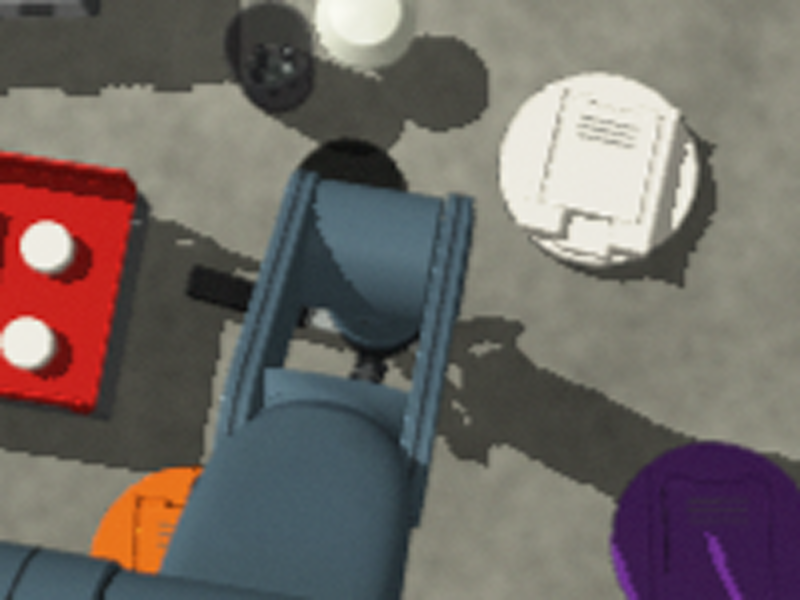

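View pics/s7.png

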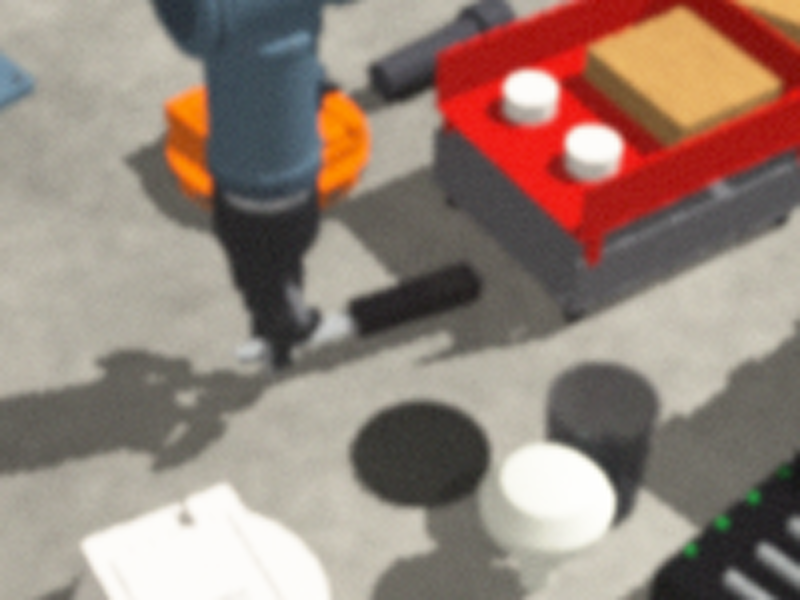

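The tool is fully out, with the handle end at top crop (190,280), clear of the tier front. Lowering.

>>> servo_tool([
  [[3, -10, 5, 0, 0, 0.03], [3, -10, 5, 0, 0, 0.03], [0, 0, 5, 0, 0, 0], [0, 0, 3, 0, 0, 0], [0, 0, 0, 0, 0, 0]],
])

```text
time_s: 9.4
tool_pos: [498.0, 1.7, 6.6]
orientation: [-0.0, 0.178, 0.984, 0.001]
contact_force: [-0.9, -0.4, -1.5]
finger_gap: 17.7
```

>>> servo_tool([
  [[0, 0, 2, 0, 0, 0], [0, 0, 0, 0, 0, 0]],
])

```text
time_s: 9.6
tool_pos: [498.2, 1.9, 4.2]
orientation: [-0.0, 0.178, 0.984, 0.001]
contact_force: [-0.5, -0.4, -0.6]
finger_gap: 17.6
```

>>> servo_tool([
  [[0, 0, 0, 0, 0, 0], [0, 0, 0, 0, 0, 0], [0, 0, 0, 0, 0, 0], [0, 0, 0, 0, 0, 0], [0, 0, 0, 0, 0, 0]],
], gripper=45)

```text
time_s: 10.1
tool_pos: [499.6, 2.1, 5.2]
orientation: [0.001, 0.178, 0.984, 0.001]
contact_force: [0.6, -0.1, -0.1]
finger_gap: 44.8
```

>>> servo_tool([
  [[0, 0, -20, 0, 0, 0], [0, 0, -40, 0, 0, 0], [0, 0, -40, 0, 0, 0], [0, 0, -20, 0, 0, 0], [0, 0, 0, 0, 0, 0]],
])

```text
time_s: 10.6
tool_pos: [498.3, 2.1, 128.6]
orientation: [-0.0, 0.178, 0.984, 0.001]
contact_force: [0.6, 0.7, 0.5]
finger_gap: 45.1
```

```bash
python3 - <<'E'
from h import *
s=get_state();print(s["qpos"].round(2))
p=camera_params("wrist");im=capture("wrist"); cv2.imwrite("pics/w8.png",im)
goto([0,0,0],R_of(0))
for q in ["tool_mid","tool_tip"]: print(q,[(d["conf"],d["at"],ray("wrist",d["at"],11,p)) for d in landmark_of("wrist",q)[:2]])
im=capture("scene");crop("",im,200,120,400,270,4,"s8.png")
E
```

```text
[-0.22  0.26  1.8   0.    1.08 -3.01]
at [497.7   2.2 127.4] yaw 159.5 need shift [ 465.1 -176.4  128.4] rot [-0.004 -0.003  2.784]
tool_mid [(0.72, [281.1, 291.1], array([522.95775632,  73.20646545,  11.        ]))]
tool_tip [(0.67, [277.7, 178.2], array([490.14153659, -22.75226521,  11.        ]))]
```

View pics/w8.png

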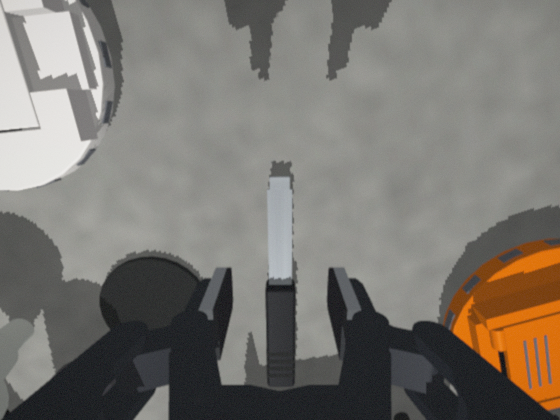

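View pics/s8.png

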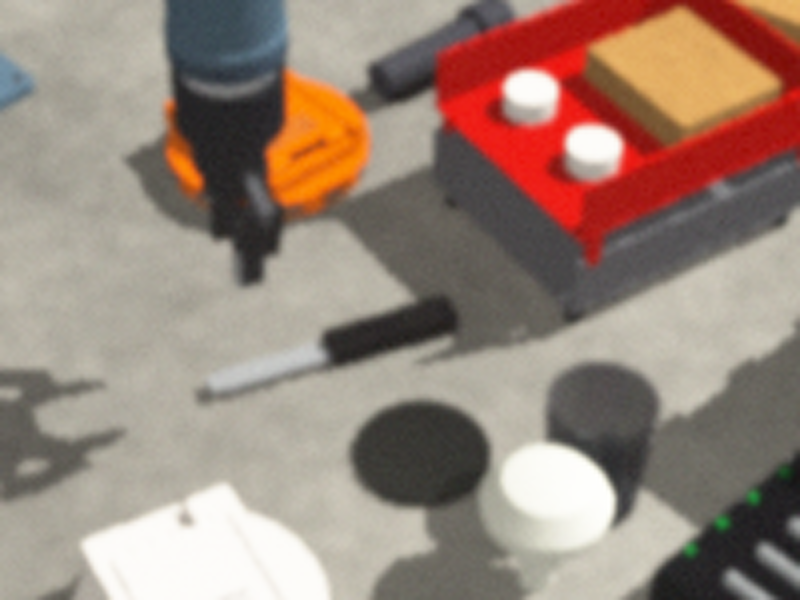

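The tool lies flat on the counter, released, with the tip at wrist (280,178). Next I'll rotate and look closely at the white alarm before regrasping.

>>> servo_tool([
  [[0, 0, -2, 0, 0, 0.148], [0, 0, -2, 0, 0, 0.148], [0, 0, -2, 0, 0, 0.148], [0, 0, -2, 0, 0, 0.148], [0, 0, -2, 0, 0, 0.148], [0, 0, -2, 0, 0, 0.148], [0, 0, -2, 0, 0, 0.148], [0, 0, -2, 0, 0, 0.148], [0, 0, 0, 0, 0, 0.148], [0, 0, 0, 0, 0, 0.1], [-30, 25, 0, 0, 0, 0], [-30, 25, 0, 0, 0, 0], [-30, 25, 0, 0, 0, 0], [-30, 25, 0, 0, 0, 0], [0, 0, 0, 0, 0, 0], [0, 0, 0, 0, 0, 0]],
])

```text
time_s: 12.4
tool_pos: [546.8, -137.7, 103.7]
orientation: [-0.028, 0.789, 0.614, -0.019]
contact_force: [-0.0, 1.0, -0.8]
finger_gap: 45.4
```

```bash
python3 - <<'E'
from h import *
s=get_state();print(s["qpos"].round(2))
p=camera_params("wrist");im=capture("wrist"); cv2.imwrite("pics/w9.png",im)
np.save("p9.npy",p,allow_pickle=True)
goto([529.8,92,100],R_of(-20))
for q,z in [("alarm",0),("notch",40),("cover_edge",45.5),("alarm",51.5)]: print(q,[(round(d["conf"],2),d["at"],ray("wrist",d["at"],z,p).round(1)) for d in landmark_of("wrist",q)[:2]])
E
```

```text
[-0.44  0.44  1.61 -0.01  1.16 -1.76]
at [ 546.7 -137.6  103.7] yaw 75.8 need shift [218.5 -72.1   9.4] rot [-0.054  0.054  1.672]
alarm [(0.7, [275.1, 344.7], array([ 649.5, -166.4,    0. ]))]
notch [(0.79, [276.2, 283.2], array([ 575.9, -146.4,   40. ]))]
cover_edge [(0.55, [275.8, 329.6], array([ 607.2, -154.7,   45.5]))]
alarm [(0.7, [275.1, 344.7], array([ 614.6, -157.1,   51.5]))]
```

View pics/w9.png

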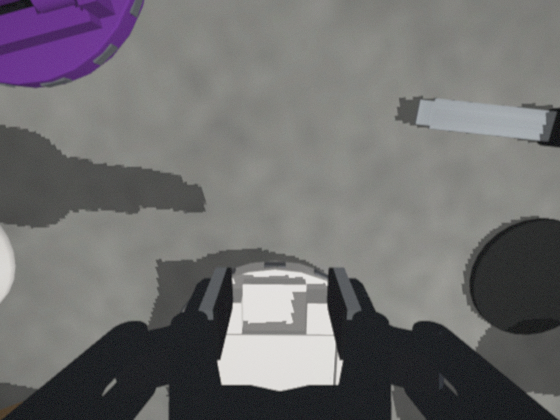

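```bash
python3 - <<'E'
from h import *
goto([515,-130,170],R_of(76))
E
```

```text
at [ 547.4 -136.4  105.8] yaw 76.0 need shift [ -1.4 -37.1 -62. ] rot [-0.064 -0.003 -0.001]
```

>>> servo_tool([
  [[0, -10, -25, -0.06, 0, 0], [0, -15, -25, 0, 0, 0], [0, -10, -15, 0, 0, 0], [0, 0, 0, 0, 0, 0], [0, 0, 0, 0, 0, 0]],
])

```text
time_s: 13.15
tool_pos: [513.1, -123.7, 172.4]
orientation: [-0.003, 0.786, 0.618, 0.0]
contact_force: [1.0, 0.6, -1.3]
finger_gap: 45.3
```

```bash
python3 - <<'E'
from h import *
p=camera_params("wrist");im=capture("wrist"); cv2.imwrite("pics/w10.png",im)
import pickle;pickle.dump(p,open("p10.pkl","wb"))
goto([529.8,92,100],R_of(-20));goto([529.8,92,100],R_of(76))
for q,z in [("alarm",0),("notch",40),("cover_edge",45.5)]: print(q,[(round(d["conf"],2),d["at"],ray("wrist",d["at"],z,p).round(1)) for d in landmark_of("wrist",q)[:2]])
crop("",im,160,180,400,400,3,"w10c.png")
E
```

```text
at [ 513.2 -123.6  172.3] yaw 76.3 need shift [213.1 -34.6  73.4] rot [-0.007  0.     1.681]
at [ 513.2 -123.6  172.3] yaw 76.3 need shift [213.1 -34.6  73.4] rot [-0.004 -0.004  0.005]
alarm [(0.85, [75.8, 20.9], array([ 327.4, -251.5,    0. ]))]
notch [(0.7, [272.8, 274.9], array([ 574.9, -143.7,   40. ]))]
cover_edge [(0.93, [270.9, 309.9], array([ 606.9, -153.5,   45.5]))]
```

View pics/w10c.png

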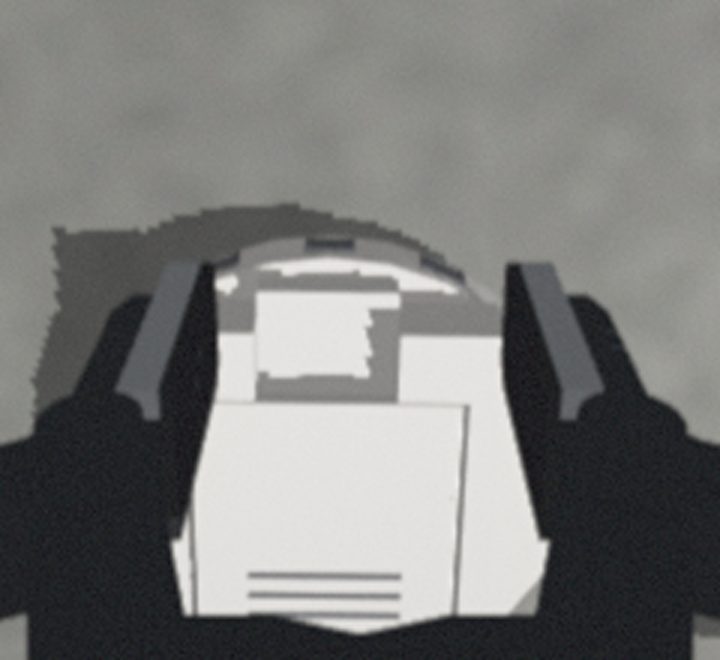

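```bash
python3 - <<'E'
from h import *
import pickle;p=pickle.load(open("p10.pkl","rb"))
f=lambda c,r,z:ray("wrist",(160+c/3,180+r/3),z,p)
a,b=f(256,291,40),f(400,291,40); print("notch front",a,b,(a+b)/2,np.linalg.norm(a-b),np.degrees(np.arctan2(*(a-b)[1::-1])))
a,b=f(256,402,51.5),f(400,402,51.5); print("edge notch sides",a,b,(a+b)/2,np.linalg.norm(a-b))
a,b=f(213,402,51.5),f(468,405,51.5); print("cover corners",a,b,(a+b)/2,np.linalg.norm(a-b),np.degrees(np.arctan2(*(a-b)[1::-1])))
b=f(456,612,51.5);a=f(468,406,51.5); d=b-a;print("cover side dir",np.degrees(np.arctan2(d[1],d[0])))
b=f(196,612,51.5);a=f(190,500,51.5); d=b-a;print("cover side dir",np.degrees(np.arctan2(d[1],d[0])))
E
```

```text
notch front [ 570.94641609 -168.72942023   40.        ] [ 581.54516981 -125.87315537   40.        ] [ 576.24579295 -147.3012878    40.        ] 44.14740103093207 -103.8910557610788
edge notch sides [ 601.69274944 -176.15845043   51.5       ] [ 612.28239577 -133.49848465   51.5       ] [ 606.9875726  -154.82846754   51.5       ] 43.95467313095304
cover corners [ 598.53472611 -188.88042083   51.5       ] [ 618.33080298 -113.54069149   51.5       ] [ 608.43276454 -151.21055616   51.5       ] 77.89710826566137 -104.72210414206685
cover side dir -14.680884793553208
cover side dir -14.086884270604191
```

The crop shows the white notch: its front edge is at about (245–293, 277) px, measured 44.1 mm wide against the 44 listed, and the cover edge is at row 314. This confirms the white alarm, notch centre (576,-147), axis at -14°. Going back for the handle.

>>> servo_tool([
  [[40, -7, 5, 0, 0, 0], [40, -7, 5, 0, 0, 0], [40, -7, 5, 0, 0, 0], [40, -7, 5, 0, 0, 0], [40, -7, 5, 0, 0, 0], [0, 0, 0, 0, 0, 0.14], [0, 0, 0, 0, 0, 0.14], [0, 0, 0, 0, 0, 0.14], [0, 0, 0, 0, 0, 0.14], [0, 0, 0, 0, 0, 0.14], [0, 0, 0, 0, 0, 0.14], [0, 0, 0, 0, 0, 0.14], [0, 0, 0, 0, 0, 0.14], [0, 0, 0, 0, 0, 0.14], [0, 0, 0, 0, 0, 0.14], [0, 0, 0, 0, 0, 0.14], [0, 0, 0, 0, 0, 0.14], [0, 0, 0, 0, 0, 0]],
])

```text
time_s: 15.15
tool_pos: [526.5, 86.4, 127.0]
orientation: [-0.0, 0.978, -0.208, -0.017]
contact_force: [0.5, 0.1, -0.0]
finger_gap: 45.1
```

```bash
python3 - <<'E'
from h import *
print(get_state()["time_s"],get_state()["qpos"].round(2))
p=camera_params("wrist");im=capture("wrist"); cv2.imwrite("pics/w11.png",im)
goto([529.8,92,100],R_of(-20.2))
for q in ["tool_mid","tool_tip"]: print(q,[(d["conf"],d["at"],ray("wrist",d["at"],11,p)) for d in landmark_of("wrist",q)[:2]])
E
```

```text
15.15 [-0.05  0.34  1.69  0.01  1.14  0.37]
at [526.4  86.4 127. ] yaw -23.8 need shift [ 1.7 -6.7 26.9] rot [ 0.005  0.033 -0.063]
tool_mid [(0.85, [291.4, 229.8], array([525.22866261,  69.93268192,  11.        ]))]
tool_tip []
```

View pics/w11.png

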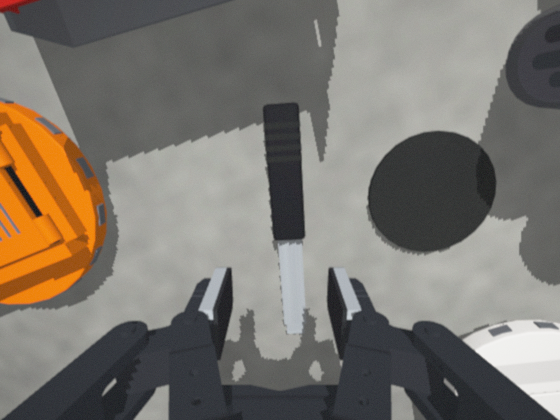

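```bash
python3 - <<'E'
from h import *
p=camera_params("wrist")
h0=ray("wrist",(281,104),22,p);h1=ray("wrist",(289.5,239),22,p);t=ray("wrist",(292.5,332),12.5,p)
print(h0,h1,t)
for a,b in [(h0,h1),(h1,t),(h0,t)]:
    d=(b-a)[:2];print(np.linalg.norm(d),np.degrees(np.arctan2(d[1],d[0])))
E
```

```text
[557.27701246 163.19651213  22.        ] [522.45002625  66.96643675  22.        ] [487.3018875  -21.70308301  12.5       ]
102.33839150513667 -109.89588602813126
95.38173511346692 -111.62311830480391
197.6976944685213 -110.72911408563026
```

>>> servo_tool([
  [[2, -4, 15, 0, 0.033, -0.05], [0, -2, 30, 0, 0, 0], [0, 0, 30, 0, 0, 0], [0, 0, 20, 0, 0, 0], [0, 0, 0, 0, 0, 0]],
])

```text
time_s: 15.8
tool_pos: [532.6, 91.0, 30.6]
orientation: [0.002, 0.985, -0.173, 0.003]
contact_force: [-0.0, -1.1, -0.6]
finger_gap: 45.0
```

```bash
python3 - <<'E'
from h import *
p=camera_params("wrist");im=capture("wrist"); cv2.imwrite("pics/w12.png",im)
goto([530.5,92.4,3],R_of(-20.7))
E
```

```text
at [533.4  91.   31.8] yaw -20.0 need shift [-3.5 -0.5 28.7] rot [ 0.003 -0.008  0.013]
```

View pics/w12.png

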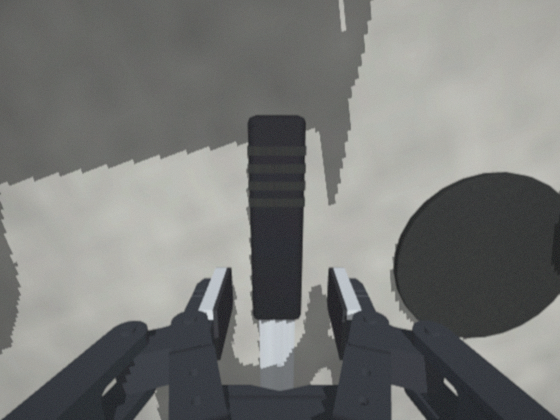

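>>> servo_tool([
  [[-3, 0, 14, 0, -0.008, 0.013], [0, 0, 9, 0, 0, 0], [0, 0, 3, 0, 0, 0], [0, 0, 0, 0, 0, 0]],
])

```text
time_s: 16.25
tool_pos: [533.1, 91.8, 6.8]
orientation: [0.001, 0.984, -0.179, 0.002]
contact_force: [0.4, -0.6, -0.5]
finger_gap: 45.3
```

```bash
python3 - <<'E'
from h import *
p=camera_params("wrist");im=capture("wrist"); cv2.imwrite("pics/w13.png",im)
goto([530.5,92.4,3],R_of(-20.7))
E
```

```text
at [533.3  91.9   7. ] yaw -20.7 need shift [-2.9  0.5  4. ] rot [ 0.001 -0.005  0.001]
```

View pics/w13.png

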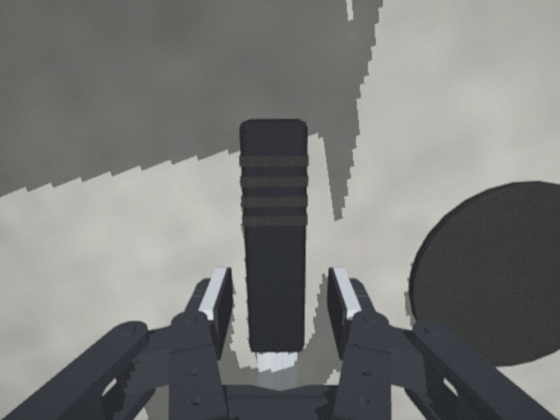

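>>> servo_tool([
  [[-3, 0, 3, 0, -0.005, 0], [0, 0, 1, 0, 0, 0], [0, 0, 0, 0, 0, 0]],
])

```text
time_s: 16.6
tool_pos: [531.2, 93.0, 3.8]
orientation: [0.0, 0.984, -0.179, 0.001]
contact_force: [-0.3, 0.6, 0.3]
finger_gap: 45.3
```

>>> servo_tool([
  [[0, 0, 0, 0, 0, 0], [0, 0, 0, 0, 0, 0], [0, 0, 0, 0, 0, 0], [0, 0, 0, 0, 0, 0], [0, 0, 0, 0, 0, 0], [0, 0, 0, 0, 0, 0]],
], gripper=8)

```text
time_s: 17.2
tool_pos: [531.3, 93.0, 4.3]
orientation: [0.0, 0.984, -0.179, 0.001]
contact_force: [0.0, -0.9, -0.7]
finger_gap: 24.5
```

```bash
python3 - <<'E'
from h import *
p=camera_params("wrist");im=capture("wrist"); cv2.imwrite("pics/w14.png",im)
goto([530.5,92.4,3],R_of(-20.7));print(get_state()["finger_gap"],get_state()["qpos"].round(2))
E
```

```text
at [531.4  93.    4.3] yaw -20.6 need shift [-0.6  0.9  1.3] rot [ 0.    -0.002  0.001]
24.509734452015465 [-0.03  0.5   1.82 -0.    0.82  0.33]
```

View pics/w14.png

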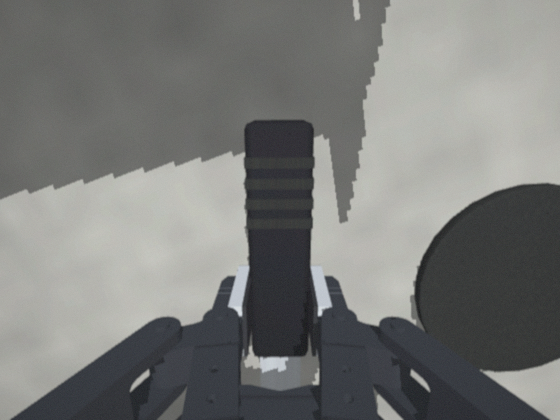

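```bash
python3 - <<'E'
from h import *
# purple ellipse centre base top z=30
for n,px in [("top",(358,265)),("top",(228,272))]: print(ray(n,px,30))
print(ray("top",(358,240),30),ray("top",(333,265),30))
print("tumbler",ray("top",(248,142),100),"bulb",ray("top",(270,134),90))
im=cv2.imread("pics/top0.png");crop("",im,320,225,400,300,8,"pur.png")
E
```

```text
[ 328.03649437 -251.8587743    30.        ]
[314.0062932  180.18906226  30.        ]
[ 410.8690503  -256.32708947   30.        ] [ 329.75555332 -169.0387021    30.        ]
tumbler [740.1680536  104.90367991 100.        ] bulb [769.81793879  31.10111728  90.        ]
```

View pics/pur.png

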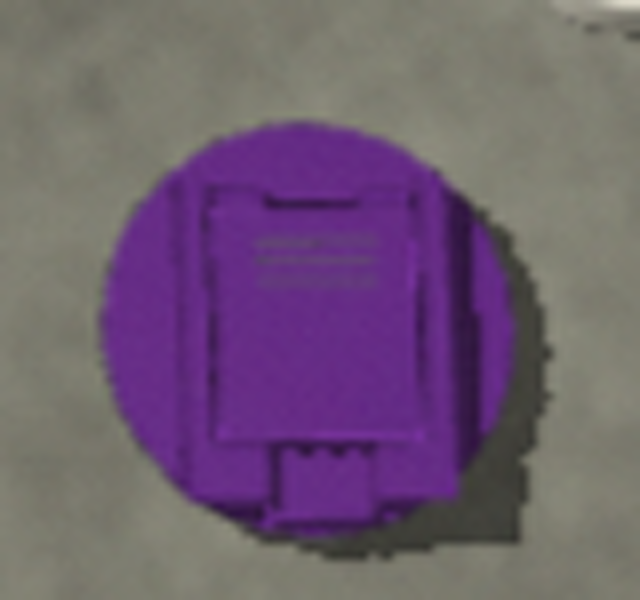

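Purple is at (328,-252), clear of the path. Lifting and turning toward the alarm.

>>> servo_tool([
  [[0, 0, -15, 0, 0, 0], [0, 0, -30, 0, 0, 0], [0, 0, -30, 0, 0, 0], [0, 0, -10, 0, 0, 0], [0, 0, 0, 0, 0, -0.1], [0, 0, 0, 0, 0, -0.14], [0, 0, 0, 0, 0, -0.14], [0, 0, 0, 0, 0, -0.14], [0, 0, 0, 0, 0, -0.14], [0, 0, 0, 0, 0, -0.14], [0, 0, 0, 0, 0, -0.14], [0, 0, 0, 0, 0, -0.14], [0, 0, 0, 0, 0, -0.14], [0, 0, 0, 0, 0, -0.14], [0, 0, 0, 0, 0, -0.14], [0, 0, 0, 0, 0, -0.1], [0, 0, 0, 0, 0, 0], [0, 0, 0, 0, 0, 0]],
])

```text
time_s: 19.05
tool_pos: [523.8, 92.9, 79.4]
orientation: [-0.005, 0.795, 0.606, -0.006]
contact_force: [0.3, 0.0, -1.2]
finger_gap: 24.9
```

```bash
python3 - <<'E'
from h import *
u=np.array([np.cos(np.radians(-14)),np.sin(np.radians(-14)),0]);n=np.array([576.2,-147.3,0])
t=n-175*u; t[2]=90
goto(t,R_of(76));print(t,get_state()["qpos"].round(2))
E
```

```text
at [523.8  92.9  79.4] yaw 74.7 need shift [-222.   -61.    -8.7] rot [-0.015  0.004 -0.023]
[ 406.3982479  -104.96366827   90.        ] [-0.03  0.39  1.76 -0.    1.01 -1.34]
```

>>> servo_tool([
  [[-20, -10, -4, -0.015, 0, -0.023], [-37, -10, -2, 0, 0, 0], [-37, -10, 0, 0, 0, 0], [-37, -10, 0, 0, 0, 0], [-37, -10, 0, 0, 0, 0], [-20, -5, 0, 0, 0, 0], [0, 0, 0, 0, 0, 0]],
])

```text
time_s: 19.75
tool_pos: [420.8, -79.6, 84.8]
orientation: [0.002, 0.792, 0.61, -0.001]
contact_force: [-0.7, 0.4, -1.1]
finger_gap: 24.5
```

```bash
python3 - <<'E'
from h import *
u=np.array([np.cos(np.radians(-14)),np.sin(np.radians(-14)),0]);n=np.array([576.2,-147.3,0])
t=n-175*u; t[2]=80
goto(t,R_of(76));print(t,get_state()["qpos"].round(2))
p=camera_params("wrist");im=capture("wrist"); cv2.imwrite("pics/w15.png",im)
print(proj("wrist",n+[0,0,40]))
im=capture("scene");crop("",im,120,150,320,300,4,"s15.png")
print([ (d["conf"],d["at"]) for d in landmark_of("scene","tool_tip")[:2]])
im=capture("top");crop("",im,230,130,430,280,4,"t15.png")
E
```

```text
at [420.8 -79.6  84.8] yaw 75.2 need shift [-28.2  -7.5   4.9] rot [ 0.002  0.004 -0.014]
[ 406.3982479  -104.96366827   80.        ] [-0.45  0.21  2.01 -0.    0.92 -1.75]
[243.96988923 448.40626624]
[(0.54, [238.5, 218.4])]
```

View pics/w15.png

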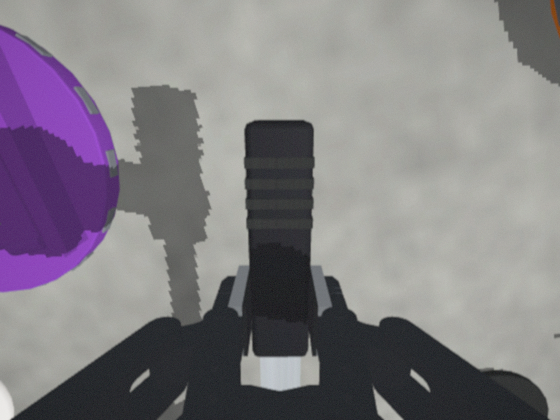

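View pics/s15.png

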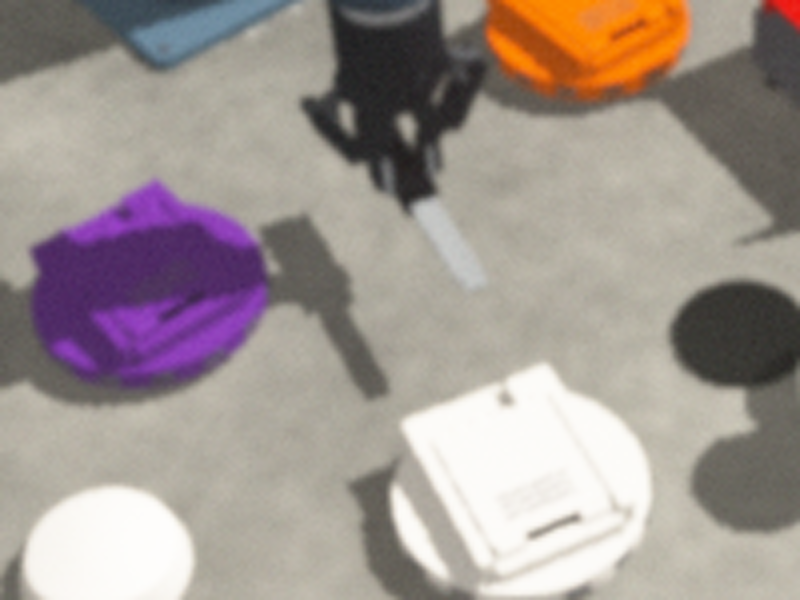

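View pics/t15.png

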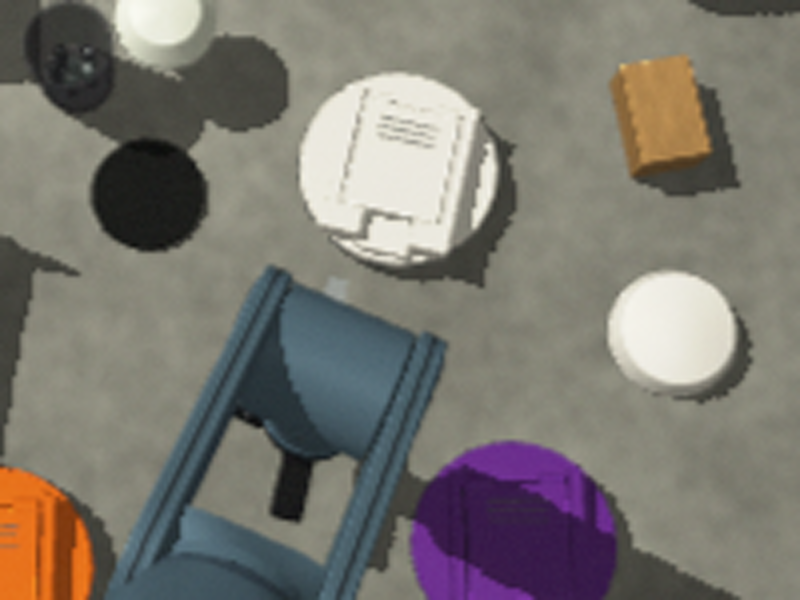

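```bash
python3 - <<'E'
from h import *
print(tri([("top",(314.2,200.5)),("scene",(239.5,221))]))
for z in (86,91.5,97): print(ray("top",(314.2,200.5),z),ray("scene",(239.5,221),z))
p0,R=pose();print(p0+R.apply([0,123,-6.7]),proj("top",p0+R.apply([0,123,-6.7])),proj("scene",p0+R.apply([0,123,-6.7])))
# calibration bias at notch: project known notch corner
u=np.array([np.cos(np.radians(-14)),np.sin(np.radians(-14)),0]);n=np.array([576.2,-147.3,40])
print(proj("top",n),proj("scene",n))
E
```

```text
[ 538.52860237 -109.46201137   89.39401942]
[ 538.67677013 -110.42075898   86.        ] [ 536.38295465 -106.91736208   86.        ]
[ 537.67819701 -110.03830907   91.5       ] [ 540.56734795 -109.83720929   91.5       ]
[ 536.67962388 -109.65585916   97.        ] [ 544.75174126 -112.75705649   97.        ]
[ 541.36887221 -108.01134629   91.82308528] [313.54752696 199.38800288] [240.19706912 220.74335021]
[323.79303308 191.85477777] [238.35235399 247.70484516]
```

The wrist view shows the handle unchanged in the grip (row 120, same width), so there is no slip. The triangulated tip agrees with the arm's prediction to about 2 mm. Moving the tip over the notch.

>>> servo_tool([
  [[-14, 0, 8, 0, 0, -0.014], [-12, 10, 8, 0, 0, 0], [0, 20, 8, 0, 0, 0], [0, 20, 8, 0, 0, 0], [0, 8, 0, 0, 0, 0], [0, 0, 0, 0, 0, 0]],
])

```text
time_s: 20.55
tool_pos: [479.1, -114.2, 50.9]
orientation: [0.002, 0.785, 0.619, 0.0]
contact_force: [0.4, -0.5, -0.8]
finger_gap: 24.7
```

```bash
cat >> h.py <<'E'
u=np.array([np.cos(np.radians(-14)),np.sin(np.radians(-14)),0]);nt=np.array([576.2,-147.3,0])
v=np.array([-u[1],u[0],0])
def st(L=123,dz=6.7):
    p0,R=pose(); tip=p0+R.apply([0,L,-dz]); d=tip-nt
    ax=R.apply([0,1,0]); s=get_state()
    print("t",round(s["time_s"],2),"tip rel notch: along %.1f lateral %.1f z %.1f"%(d@u,d@v,tip[2]),"pitch %.3f heading err %.3f roll %.3f"%(np.arcsin(ax[2]),np.cross(u,ax)[2],R.apply([1,0,0])[2]),"TCP",p0.round(1),"F",s["contact_force"].round(1),"M",s["moment"].round(2),"gap",round(s["finger_gap"],1))
E
python3 - <<'E'
from h import *
st();t=nt-108*u;t[2]=50;goto(t,R_of(76))
im=capture("scene");crop("",im,180,200,300,300,6,"s16.png")
E
```

```text
t 20.55 tip rel notch: along 20.7 lateral 9.7 z 58.1 pitch 0.004 heading err 0.009 roll -0.003 TCP [ 479.1 -114.2   50.9] F [ 0.4 -0.5 -0.8] M [-0.02  0.01  0.01] gap 24.7
at [ 479.1 -114.2   50.9] yaw 76.5 need shift [-8.5 -5.8  0.9] rot [0.004 0.003 0.009]
```

View pics/s16.png

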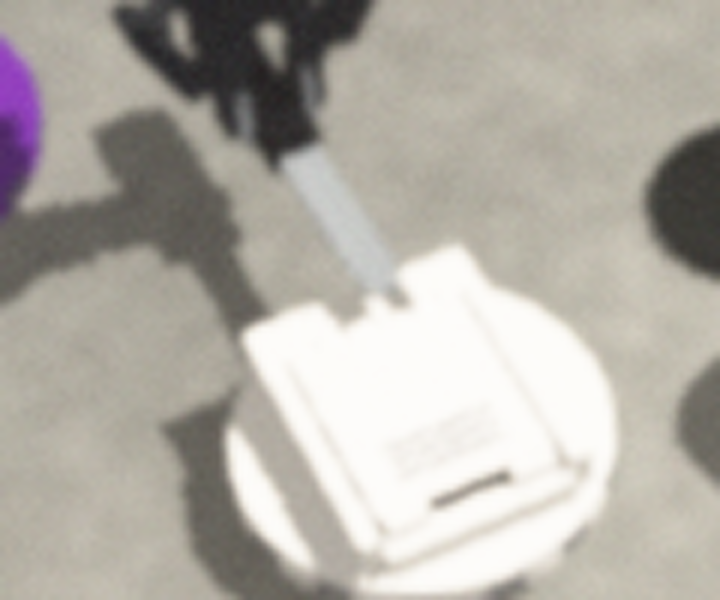

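>>> servo_tool([
  [[-8, 0, 0, 0, 0, 0.009], [-2, -1, 4, 0, 0, 0], [0, 0, 4, 0, 0, 0], [0, 0, 0, 0, 0, 0]],
])

```text
time_s: 21.0
tool_pos: [472.7, -123.2, 42.8]
orientation: [0.002, 0.788, 0.616, -0.0]
contact_force: [0.5, 0.5, -2.1]
finger_gap: 24.4
```

```bash
python3 - <<'E'
from h import *
st()
E
```

```text
t 21.0 tip rel notch: along 16.8 lateral -1.7 z 49.8 pitch 0.002 heading err -0.000 roll -0.002 TCP [ 472.7 -123.2   42.8] F [ 0.5  0.5 -2.1] M [-0.06 -0.    0.02] gap 24.4
```

>>> servo_tool([
  [[1, 0, 4, 0, 0, 0], [0, 0, 1, 0, 0, 0], [0, 0, 0, 0, 0, 0], [0, 0, 0, 0, 0, 0]],
])

```text
time_s: 21.4
tool_pos: [472.4, -121.9, 37.5]
orientation: [0.001, 0.788, 0.615, -0.0]
contact_force: [0.3, 0.7, -0.6]
finger_gap: 24.4
```

```bash
python3 - <<'E'
from h import *
st();im=capture("scene");crop("",im,180,200,300,300,6,"s17.png")
E
```

```text
t 21.4 tip rel notch: along 16.1 lateral -0.6 z 44.4 pitch 0.002 heading err -0.001 roll -0.002 TCP [ 472.4 -121.9   37.5] F [ 0.3  0.7 -0.6] M [ 0.02 -0.03 -0.  ] gap 24.4
```

View pics/s17.png

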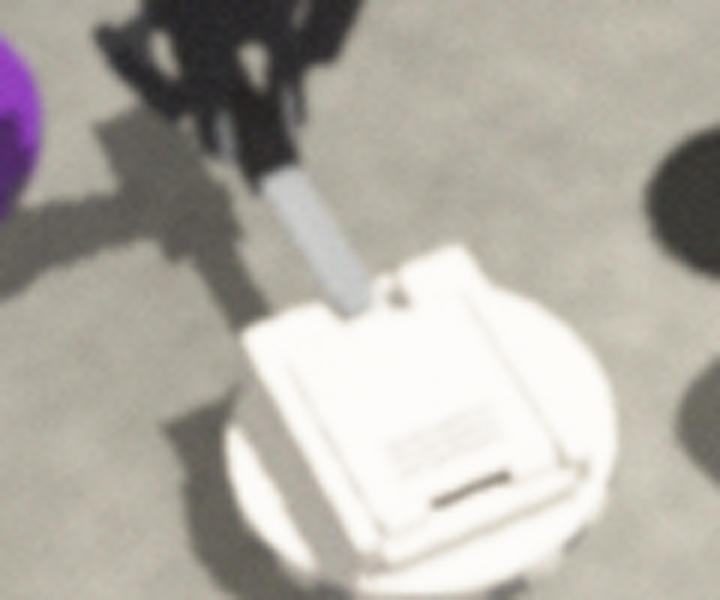

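```bash
python3 - <<'E'
from h import *
im=cv2.resize(cv2.imread("pics/s17.png"),None,fx=1,fy=1)
def dot(X,c):
    q=(proj("scene",X)-[180,200])*6; cv2.circle(im,tuple(int(round(x)) for x in q),3,c,-1)
for a in (8,31):
  for l in (-22,22): dot(nt+a*u+l*v+[0,0,51.5],(0,0,255))
for l in (-22,22): dot(nt+l*v+[0,0,40],(255,0,0))
dot(nt+31*u+42*v+[0,0,51.5],(0,200,0));dot(nt+31*u-42*v+[0,0,51.5],(0,200,0))
dot(nt+126*u+42*v+[0,0,51.5],(0,200,0));dot(nt+126*u-42*v+[0,0,51.5],(0,200,0))
p0,R=pose()
for x in (-8,8): dot(p0+R.apply([x,123,-6.7]),(255,0,255))
cv2.imwrite("pics/s17o.png",im)
E
```

```text
(no output)
```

View pics/s17o.png

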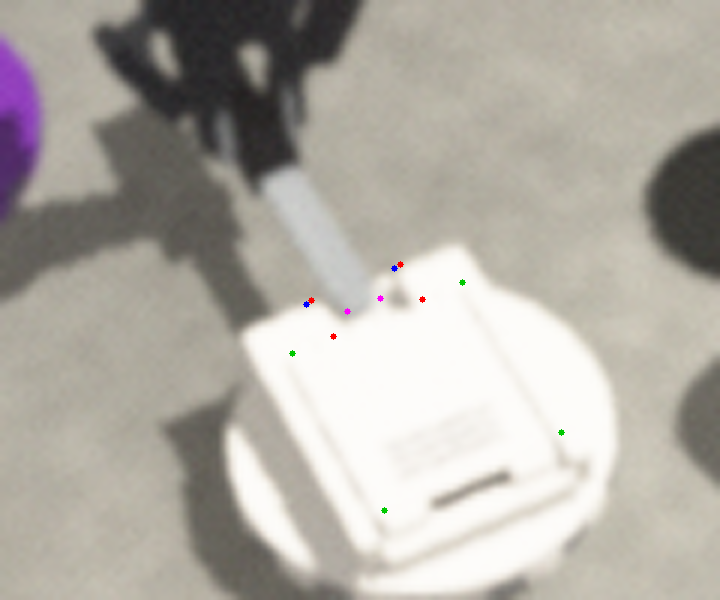

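```bash
python3 - <<'E'
from h import *
im=capture("top");x0,y0,s=300,145,10
c=cv2.resize(im[y0:y0+60,x0:x0+70],None,fx=s,fy=s,interpolation=3)
def dot(X,k):
    q=(proj("top",X)+.5-[x0,y0])*s; cv2.circle(c,tuple(int(round(x)) for x in q),3,k,-1)
for a in (8,31):
  for l in (-22,22): dot(nt+a*u+l*v+[0,0,51.5],(0,0,255))
p0,R=pose()
for x in (-8,8): dot(p0+R.apply([x,123,-6.7]),(255,0,255))
cv2.imwrite("pics/t17.png",c)
E
```

```text
(no output)
```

View pics/t17.png

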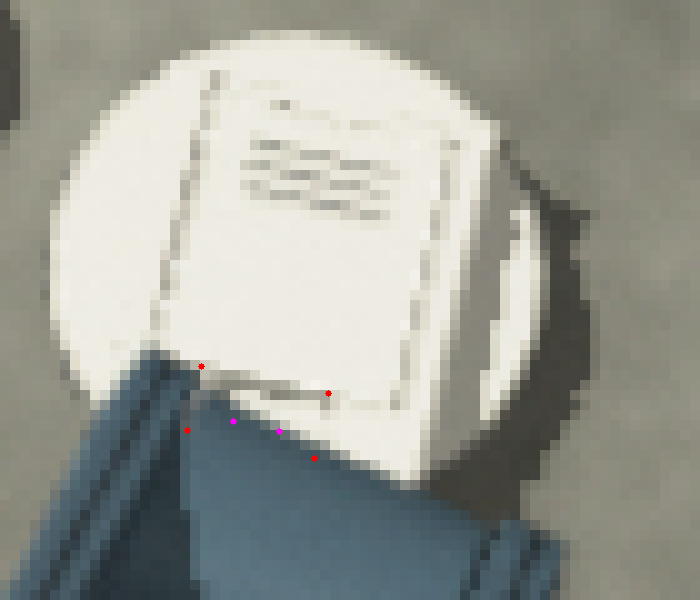

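The notch corners in the top view match the prediction (red dots on the dark notch line). Lowering to feel the floor.

>>> servo_tool([
  [[0, 0, 1.5, 0, 0, 0], [0, 0, 0, 0, 0, 0]],
])

```text
time_s: 21.7
tool_pos: [472.7, -122.0, 36.1]
orientation: [0.002, 0.788, 0.615, -0.0]
contact_force: [-0.4, -0.1, -1.2]
finger_gap: 24.5
```

```bash
python3 - <<'E'
from h import *
st()
E
```

```text
t 21.7 tip rel notch: along 16.4 lateral -0.5 z 43.1 pitch 0.003 heading err -0.000 roll -0.002 TCP [ 472.7 -122.    36.1] F [-0.4 -0.1 -1.2] M [-0.02  0.03 -0.01] gap 24.5
```

>>> servo_tool([
  [[0, 0, 1.2, 0, 0, 0], [0, 0, 0, 0, 0, 0]],
])

```text
time_s: 21.9
tool_pos: [472.8, -122.0, 34.8]
orientation: [0.002, 0.788, 0.615, -0.0]
contact_force: [-0.1, -0.4, -2.0]
finger_gap: 24.9
```

```bash
python3 - <<'E'
from h import *
st()
E
```

```text
t 21.9 tip rel notch: along 16.5 lateral -0.6 z 41.8 pitch 0.003 heading err -0.000 roll -0.002 TCP [ 472.8 -122.    34.8] F [-0.1 -0.4 -2. ] M [-0.04 -0.    0.  ] gap 24.9
```

>>> servo_tool([
  [[0, 0, 1.2, 0, 0, 0], [0, 0, 0, 0, 0, 0]],
])

```text
time_s: 22.1
tool_pos: [473.0, -122.1, 33.8]
orientation: [0.002, 0.788, 0.615, 0.0]
contact_force: [-1.9, 1.1, 1.4]
finger_gap: 24.5
```

```bash
python3 - <<'E'
from h import *
st()
E
```

```text
t 22.1 tip rel notch: along 16.7 lateral -0.6 z 40.9 pitch 0.003 heading err -0.000 roll -0.002 TCP [ 473.  -122.1   33.8] F [-1.9  1.1  1.4] M [-0.01 -0.02 -0.04] gap 24.5
```

Contact at blade z of about 41.2, where the floor predicts 41.5. Raising about 1.5 mm and sliding in under the cover.

>>> servo_tool([
  [[0, 0, -1.8, 0, 0, 0], [0, 0, 0, 0, 0, 0], [0, 5, 0, 0, 0, 0], [0, 5, 0, 0, 0, 0], [0, 0, 0, 0, 0, 0]],
])

```text
time_s: 22.6
tool_pos: [483.6, -124.9, 35.8]
orientation: [0.002, 0.788, 0.615, 0.0]
contact_force: [0.5, -0.2, -1.4]
finger_gap: 24.4
```

```bash
python3 - <<'E'
from h import *
st()
E
```

```text
t 22.6 tip rel notch: along 27.7 lateral -0.7 z 42.9 pitch 0.004 heading err -0.001 roll -0.003 TCP [ 483.6 -124.9   35.8] F [ 0.5 -0.2 -1.4] M [ 0.04 -0.01 -0.04] gap 24.4
```

>>> servo_tool([
  [[0, 4, 0.2, 0, 0, 0], [0, 4, 0, 0, 0, 0], [0, 0, 0, 0, 0, 0]],
])

```text
time_s: 22.9
tool_pos: [492.3, -127.0, 35.4]
orientation: [0.002, 0.788, 0.615, 0.0]
contact_force: [-0.6, -0.4, -1.8]
finger_gap: 25.0
```

```bash
python3 - <<'E'
from h import *
st()
E
```

```text
t 22.9 tip rel notch: along 36.6 lateral -0.7 z 42.5 pitch 0.003 heading err -0.001 roll -0.003 TCP [ 492.3 -127.    35.4] F [-0.6 -0.4 -1.8] M [-0.02  0.02  0.  ] gap 25.0
```

>>> servo_tool([
  [[0, 4, 0, 0, 0, 0], [0, 4, 0, 0, 0, 0], [0, 0, 0, 0, 0, 0]],
])

```text
time_s: 23.2
tool_pos: [500.7, -129.1, 35.3]
orientation: [0.002, 0.788, 0.615, -0.0]
contact_force: [0.7, -0.3, -1.7]
finger_gap: 24.8
```

```bash
python3 - <<'E'
from h import *
st();im=capture("scene");crop("",im,180,200,300,300,6,"s18.png")
p=camera_params("wrist");im=capture("wrist"); cv2.imwrite("pics/w18.png",im)
E
```

```text
t 23.2 tip rel notch: along 45.3 lateral -0.7 z 42.4 pitch 0.003 heading err -0.000 roll -0.002 TCP [ 500.7 -129.1   35.3] F [ 0.7 -0.3 -1.7] M [ 0.01 -0.05 -0.03] gap 24.8
```

View pics/s18.png

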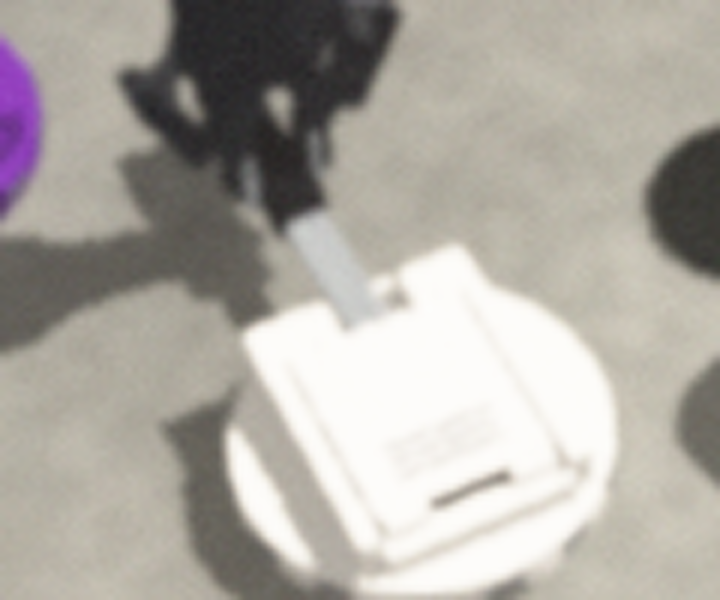

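View pics/w18.png

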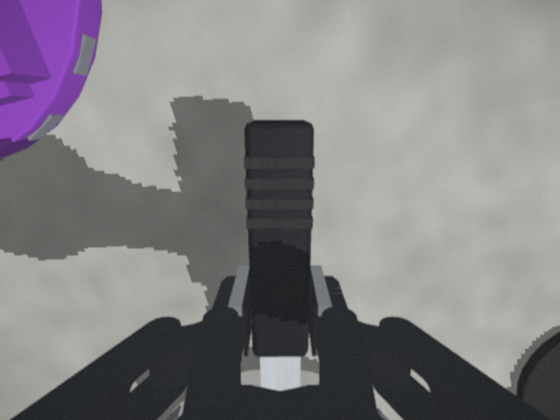

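The blade disappears under the cover edge at crop (365,318), with the tip about 14 mm past the edge. Levering up along the hinge arc.

>>> servo_tool([
  [[0, 0, -3, 0, 0, 0], [0, 0, -4, 0, 0, 0], [0, 0, -4, 0, 0, 0], [0, 0, -4, 0, 0, 0], [0, 0, 0, 0, 0, 0]],
])

```text
time_s: 23.8
tool_pos: [499.0, -128.3, 50.9]
orientation: [0.001, 0.788, 0.615, -0.001]
contact_force: [0.8, 0.0, -4.0]
finger_gap: 24.5
```

```bash
python3 - <<'E'
from h import *
st();im=capture("scene");crop("",im,180,200,300,300,6,"s19.png")
p=camera_params("wrist");im=capture("wrist"); crop("",im,160,90,400,290,3,"w19.png")
E
```

```text
t 23.8 tip rel notch: along 43.5 lateral -0.3 z 57.6 pitch 0.000 heading err -0.000 roll -0.002 TCP [ 499.  -128.3   50.9] F [ 0.8  0.  -4. ] M [ 0.04  0.11 -0.  ] gap 24.5
```

View pics/s19.png

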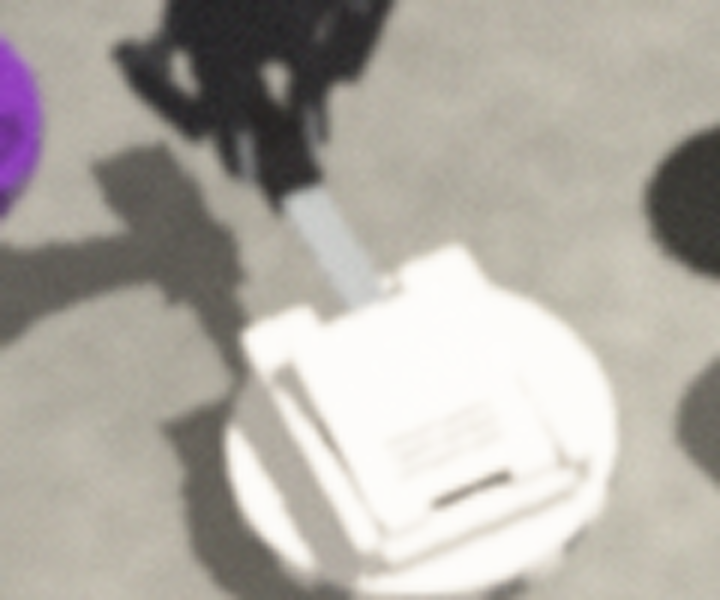

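View pics/w19.png

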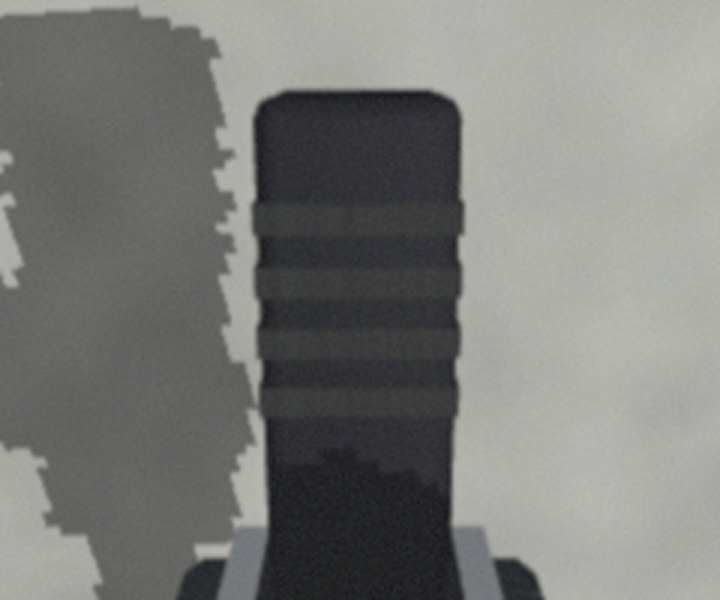

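The cover has lifted (dark gap along its left side) and the handle hasn't slipped. Continuing the arc.

>>> servo_tool([
  [[0, 2, -4, 0, 0, 0], [0, 2, -4, 0, 0, 0], [0, 2, -4, 0, 0, 0], [0, 2.5, -4, 0, 0, 0], [0, 2.5, -4, 0, 0, 0], [0, 2.5, -4, 0, 0, 0], [0, 0, 0, 0, 0, 0]],
])

```text
time_s: 24.6
tool_pos: [509.8, -130.4, 75.2]
orientation: [-0.003, 0.788, 0.616, -0.003]
contact_force: [-0.9, 0.5, -2.6]
finger_gap: 24.3
```

```bash
python3 - <<'E'
from h import *
st();im=capture("scene");crop("",im,180,180,300,300,6,"s20.png")
p=camera_params("wrist");im=capture("wrist"); crop("",im,160,90,400,290,2,"w20.png")
E
```

```text
t 24.6 tip rel notch: along 54.5 lateral 0.3 z 81.0 pitch -0.008 heading err -0.000 roll -0.001 TCP [ 509.8 -130.4   75.2] F [-0.9  0.5 -2.6] M [0.04 0.32 0.01] gap 24.3
```

View pics/s20.png

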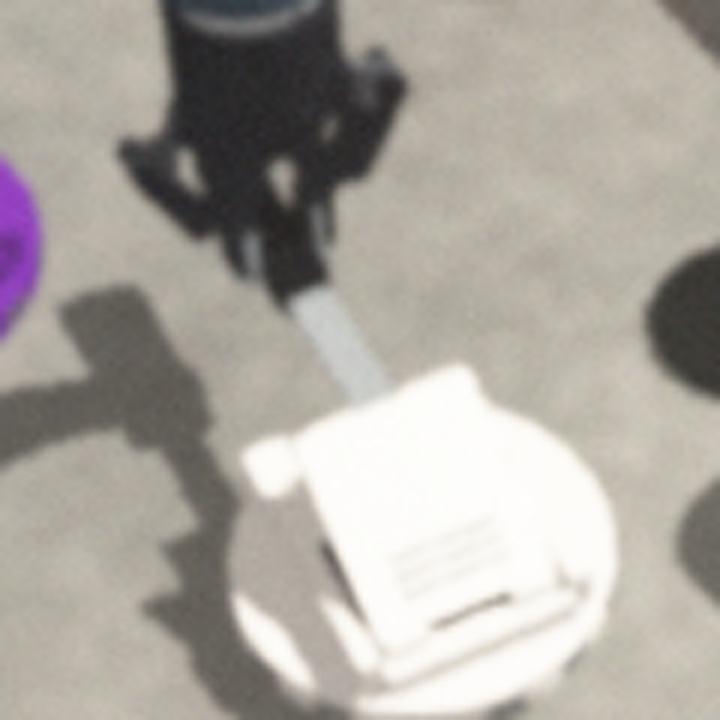

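View pics/w20.png

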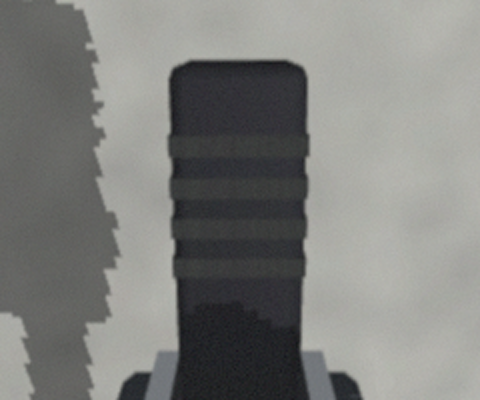

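>>> servo_tool([
  [[0, 2.5, -4.3, 0, 0, 0], [0, 2.8, -4.2, 0, 0, 0], [0, 3, -4, -0.003, 0, 0], [0, 3.3, -3.9, 0, 0, 0], [0, 3.5, -3.7, -0.003, 0, 0], [0, 3.7, -3.5, 0, 0, 0], [0, 4, -3.3, 0, 0, 0], [0, 0, 0, 0, 0, 0]],
])

```text
time_s: 25.5
tool_pos: [533.9, -136.6, 103.7]
orientation: [-0.0, 0.788, 0.615, -0.001]
contact_force: [-1.5, -0.3, -3.3]
finger_gap: 24.6
```

```bash
python3 - <<'E'
from h import *
st();im=capture("scene");crop("",im,180,180,300,300,6,"s21.png")
p=camera_params("wrist");im=capture("wrist"); crop("",im,160,90,400,290,2,"w21.png")
E
```

```text
t 25.5 tip rel notch: along 79.4 lateral 0.1 z 110.2 pitch -0.002 heading err -0.001 roll -0.001 TCP [ 533.9 -136.6  103.7] F [-1.5 -0.3 -3.3] M [ 0.06  0.31 -0.05] gap 24.6
```

View pics/s21.png

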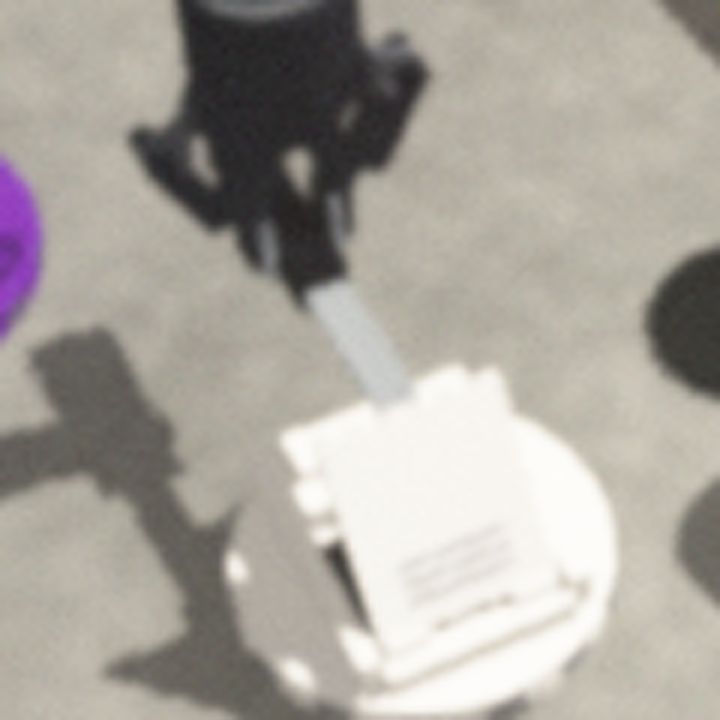

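View pics/w21.png

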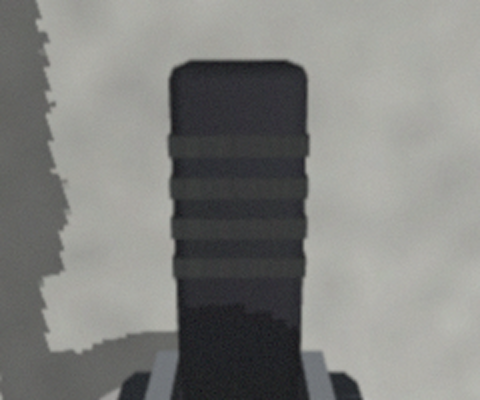

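>>> servo_tool([
  [[0, 4.4, -3, 0, 0, 0], [0, 4.7, -2.6, 0, 0, 0], [0, 5, -2.3, 0, 0, 0], [0, 5.2, -1.9, 0, 0, 0], [0, 5.4, -1.5, 0, 0, 0], [0, 5.5, -1.1, 0, 0, 0], [0, 0, 0, 0, 0, 0]],
])

```text
time_s: 26.3
tool_pos: [565.0, -144.6, 117.0]
orientation: [-0.001, 0.788, 0.615, -0.001]
contact_force: [-1.6, -0.5, -1.5]
finger_gap: 24.7
```

```bash
python3 - <<'E'
from h import *
st();im=capture("scene");crop("",im,180,180,300,300,6,"s22.png")
p=camera_params("wrist");im=capture("wrist"); crop("",im,160,90,400,290,2,"w22.png")
E
```

```text
t 26.3 tip rel notch: along 111.5 lateral -0.1 z 123.4 pitch -0.002 heading err -0.001 roll -0.001 TCP [ 565.  -144.6  117. ] F [-1.6 -0.5 -1.5] M [ 0.02  0.14 -0.03] gap 24.7
```

View pics/s22.png

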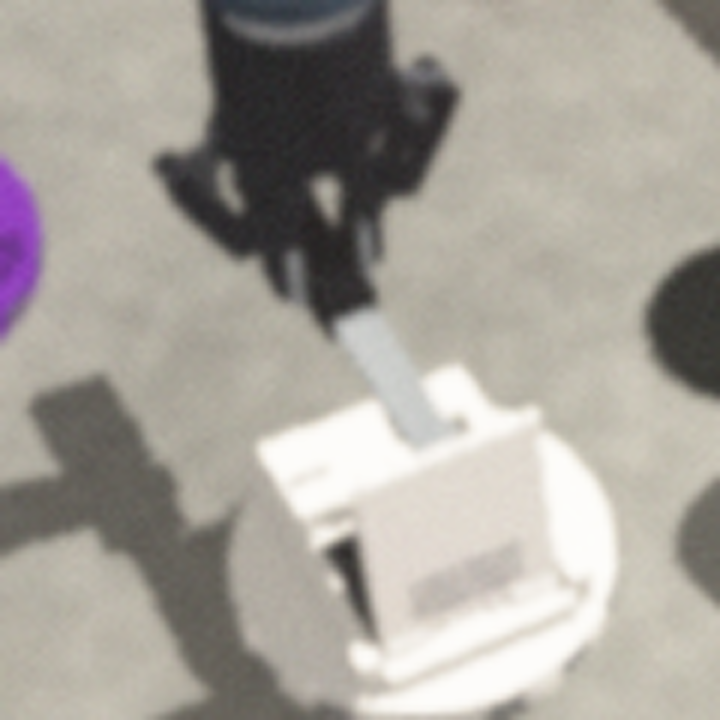

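The cover is at about 1.39 rad. A bit further to upright.

>>> servo_tool([
  [[0, 5, -0.8, 0, 0, 0], [0, 5, -0.4, 0, 0, 0], [0, 5, 0, 0, 0, 0], [0, 4, 0, 0, 0, 0], [0, 0, 0, 0, 0, 0]],
])

```text
time_s: 26.9
tool_pos: [584.0, -149.2, 118.0]
orientation: [-0.001, 0.788, 0.615, -0.001]
contact_force: [-0.5, 0.5, -1.3]
finger_gap: 24.7
```

```bash
python3 - <<'E'
from h import *
st();im=capture("scene");crop("",im,180,180,300,300,6,"s23.png")
E
```

```text
t 26.9 tip rel notch: along 131.0 lateral -0.1 z 124.2 pitch -0.004 heading err -0.001 roll -0.001 TCP [ 584.  -149.2  118. ] F [-0.5  0.5 -1.3] M [-0.06  0.17 -0.05] gap 24.7
```

View pics/s23.png

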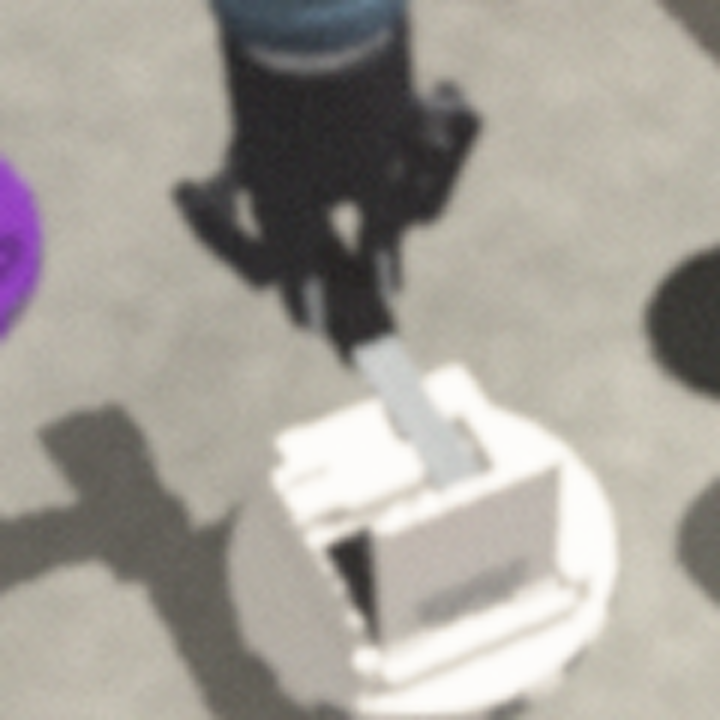

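The cover stands upright (about 1.63 rad). Retreating straight back.

>>> servo_tool([
  [[0, -6, 0, 0, 0, 0], [0, -10, 0, 0, 0, 0], [0, -15, 0, 0, 0, 0], [0, -15, 0, 0, 0, 0], [0, -15, 0, 0, 0, 0], [0, -15, 0, 0, 0, 0], [0, -15, 0, 0, 0, 0], [0, -15, 0, 0, 0, 0], [0, -15, 0, 0, 0, 0], [0, -15, 0, 0, 0, 0], [0, -15, 0, 0, 0, 0], [0, -10, 0, 0, 0, 0], [0, 0, 0, 0, 0, 0]],
])

```text
time_s: 28.25
tool_pos: [416.1, -105.3, 119.8]
orientation: [0.003, 0.788, 0.616, 0.001]
contact_force: [0.0, -0.4, -1.5]
finger_gap: 24.6
```

```bash
python3 - <<'E'
from h import *
st();goto([0,0,0],R_of(76));im=capture("scene");crop("",im,180,180,300,300,6,"s24.png")
E
```

```text
t 28.25 tip rel notch: along -42.5 lateral 2.0 z 127.3 pitch 0.007 heading err 0.000 roll -0.001 TCP [ 416.1 -105.3  119.8] F [ 0.  -0.4 -1.5] M [ 0.   -0.01 -0.04] gap 24.6
at [ 416.1 -105.3  119.8] yaw 76.0 need shift [   1.8 -430.   117. ] rot [0.007 0.001 0.   ]
```

View pics/s24.png

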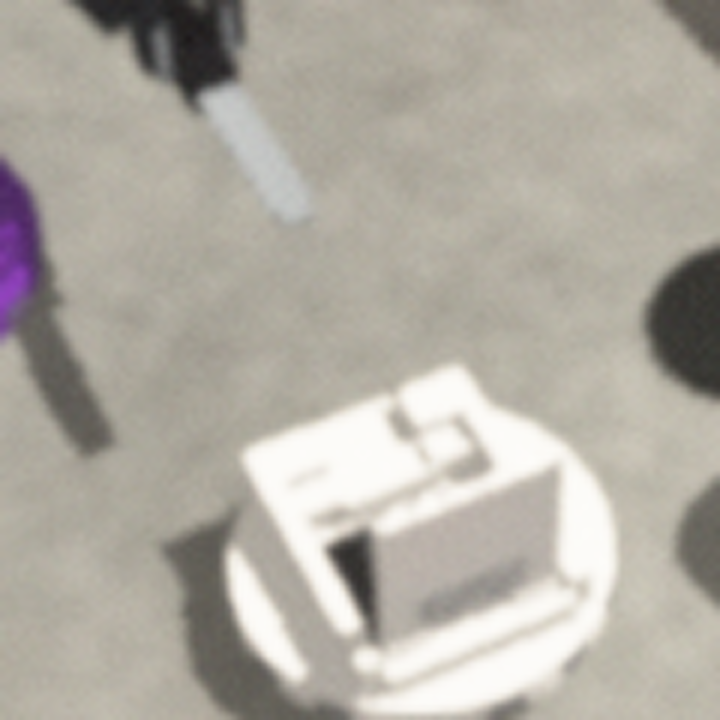

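The cover stays upright by itself. Lowering the tool onto clear countertop.

>>> servo_tool([
  [[10, 0, 15, 0.007, 0, 0], [15, 0, 25, 0, 0, 0], [10, 0, 25, 0, 0, 0], [0, 0, 20, 0, 0, 0], [0, 0, 10, 0, 0, 0], [0, 0, 0, 0, 0, 0]],
])

```text
time_s: 28.9
tool_pos: [433.9, -74.2, 24.1]
orientation: [0.007, 0.788, 0.615, 0.003]
contact_force: [-0.5, -0.5, -1.7]
finger_gap: 24.8
```

```bash
python3 - <<'E'
from h import *
st();goto([0,0,4.3],R_of(76))
E
```

```text
t 28.9 tip rel notch: along -32.8 lateral 36.5 z 32.5 pitch 0.014 heading err -0.001 roll -0.004 TCP [433.9 -74.2  24.1] F [-0.5 -0.5 -1.7] M [-0.01  0.03 -0.01] gap 24.8
at [433.9 -74.2  24.1] yaw 75.9 need shift [ -33.4 -439.2   13.9] rot [ 0.014  0.004 -0.001]
```

>>> servo_tool([
  [[0, -2, 8, 0.014, 0, 0], [0, 0, 6, 0, 0, 0], [0, 0, 2, 0, 0, 0], [0, 0, 0, 0, 0, 0]],
])

```text
time_s: 29.3
tool_pos: [434.6, -75.0, 8.1]
orientation: [0.002, 0.788, 0.615, -0.001]
contact_force: [-0.9, -0.1, -0.7]
finger_gap: 24.6
```

```bash
python3 - <<'E'
from h import *
st();goto([0,0,4.3],R_of(76))
E
```

```text
t 29.3 tip rel notch: along -31.9 lateral 35.7 z 15.1 pitch 0.002 heading err -0.001 roll -0.005 TCP [434.6 -75.    8.1] F [-0.9 -0.1 -0.7] M [0.03 0.02 0.02] gap 24.6
at [434.6 -75.    8.1] yaw 75.9 need shift [ -33.  -439.8    2.9] rot [ 0.002  0.005 -0.001]
```

>>> servo_tool([
  [[0, 0, 2.5, 0, 0, 0], [0, 0, 1, 0, 0, 0], [0, 0, 0, 0, 0, 0]],
])

```text
time_s: 29.6
tool_pos: [435.2, -75.4, 5.1]
orientation: [0.003, 0.789, 0.615, -0.001]
contact_force: [-0.7, -0.1, -1.3]
finger_gap: 24.5
```

>>> servo_tool([
  [[0, 0, 0, 0, 0, 0], [0, 0, 0, 0, 0, 0], [0, 0, 0, 0, 0, 0], [0, 0, 0, 0, 0, 0], [0, 0, 0, 0, 0, 0]],
], gripper=50)

```text
time_s: 30.1
tool_pos: [435.9, -75.7, 6.0]
orientation: [0.004, 0.789, 0.615, -0.0]
contact_force: [-0.3, -0.7, 0.1]
finger_gap: 50.0
```

>>> servo_tool([
  [[0, 0, -10, 0, 0, 0], [0, 0, -25, 0, 0, 0], [0, -5, -30, 0, 0, 0], [0, -5, -30, 0, 0, 0], [0, -5, -30, 0, 0, 0], [0, 0, 0, 0, 0, 0], [0, 0, 0, 0, 0, 0]],
])

```text
time_s: 30.8
tool_pos: [419.8, -70.9, 138.8]
orientation: [0.004, 0.789, 0.615, -0.0]
contact_force: [-0.7, -0.3, 0.5]
finger_gap: 49.9
```

```bash
python3 - <<'E'
from h import *
st();print(get_state()["joint_vel"].round(3))
im=capture("scene");crop("",im,130,120,330,300,4,"s25.png")
im=capture("top");cv2.imwrite("pics/t25.png",im)
p=camera_params("wrist");im=capture("wrist"); cv2.imwrite("pics/w25.png",im)
E
```

```text
t 30.8 tip rel notch: along -47.3 lateral 36.2 z 146.3 pitch 0.007 heading err -0.002 roll -0.005 TCP [419.8 -70.9 138.8] F [-0.7 -0.3  0.5] M [ 0.06  0.02 -0.04] gap 49.9
[ 0.002 -0.037 -0.026 -0.     0.022 -0.001]
```

View pics/s25.png

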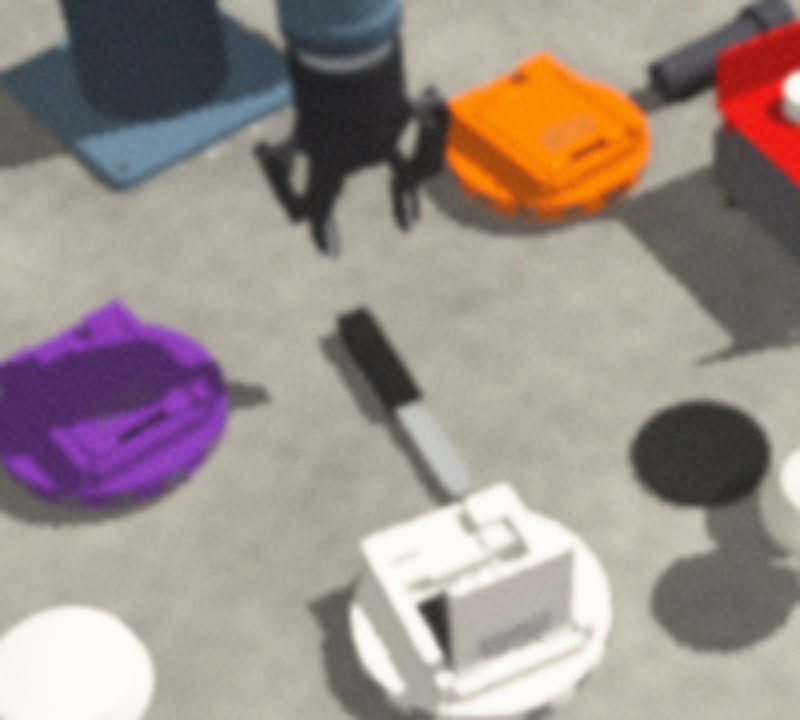

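View pics/t25.png

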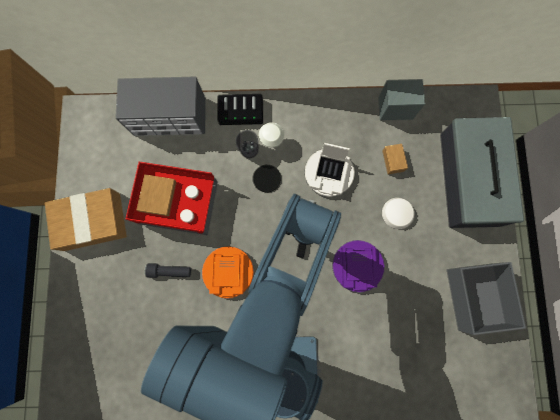

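View pics/w25.png

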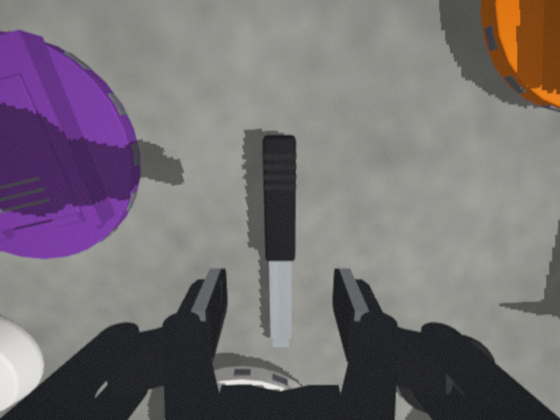

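The tool lies flat and free at wrist (280,135–347). The cover is upright at scene crop (510,610), and the bystanders are where they started. Settling briefly, then handing in.

>>> servo_tool([
  [[0, 0, 0, 0, 0, 0], [0, 0, 0, 0, 0, 0], [0, 0, 0, 0, 0, 0]],
])

```text
time_s: 31.25
tool_pos: [417.9, -70.1, 134.8]
orientation: [0.0, 0.789, 0.615, -0.002]
contact_force: [0.5, -1.4, 0.3]
finger_gap: 50.5
```

```bash
python3 -c "
from workcell import *
print(get_state()['contact_force'],finish_job())"
```

```text
the job is handed in; nothing more can be done
[ 0.47183647 -1.36129286  0.31380403] None
```

The job is handed in after about 31 s of the 67 s allowed. I drew the pry tool out by its blade, laid it on the countertop and let go. I then took it by the handle about 22 mm behind its middle. I worked the blade about 14 mm under the white alarm's cover at the notch and levered the cover up along the hinge arc with the tool alone. I then laid the tool flat and released it.

**Final state:** After I withdrew the tool, the last pictures show:
- The cover still stands upright, at about 1.63 rad by tip geometry. I had no direct reading of the joint.
- The tool lies flat and free on the countertop.
- The gripper is about 135 mm above the countertop and touching nothing.
- The bystanders look unmoved, judged by eye in the pictures, not measured.

**Checks along the way:** No check failed.
- The notch floor was felt at blade height of about 41.2 mm, where 41.5 mm was expected.
- The triangulated tip agreed with the arm's own prediction to about 2–3 mm.
- The wrist pictures checked up to about 0.96 rad showed no slip of the handle in the grip.

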